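# Purge the torch line: clear the box, flip the catch, hold the lever

### The arm

A 6-joint arm with a two-finger parallel gripper is mounted at the origin on the work surface. World frame = base frame: x ahead of the robot, y to its left, z up, the work surface at z = 0. Lengths are in m, angles in rad, forces in N, time in s.
With the tool pointing down it reaches from about 0.35 to 1 m from the base axis. Payload 7.1 kg.
Tool frame: the origin (TCP) lies midway between the tips of the shut fingers; the grasp point (between the pads) lies 19 mm behind it; x points along the fingers, y is the direction in which the jaws open and shut, and the axes are right-handed (so a half turn about x gives the same grasp; the last joint's range is limited). The gripper opens to 85 mm and grips with 20 to 120 N. Pads are 22 mm wide; open, the fingers measure 114 mm over their backs; the gripper's body (76 mm by 85 mm) begins 54 mm behind the grasp point. The pads swing forward as they close: fully open they stand 13 mm farther back than shut.
Start: joints at [-1.26, 0.423, 1.63, -0, 1.089, -0.019], TCP at [0.202, -0.591, 0.231] pointing down, gripper open.
Joint ranges: [-3, 3], [-0.9, 2.11], [0.09, 2.58], [-1.31, 4.45], [0.11, 2.69], [-2.54, 2.54]. Speed limits (rad/s): [2.39, 2.39, 3.01, 3.14, 3.14, 3.14].

### API

Orientations are given as a rotation vector (axis times angle).
In Python, from workcell import telemetry, read_camera, env gives the robot as it stands.
- The arm moves only by the shell command python3 -m inch 'ROWS' [OPENING] [FORCE]. ROWS is text: rows parted by semicolons, each of 4 numbers parted by spaces: the shift along the tool's x, y, z in mm, then the turn about the tool's x in degrees. A call has 1 to 10 rows; each row is the pose to reach, as a shift and turn from the pose commanded when the call began, along the tool's axes at that moment; what a row does not reach only later rows make up. A row lasts 1/8 s, in which the tool goes at most 62.5 mm and 10.7 degrees, less where a joint would pass 70% of its speed; a pose out of reach is approached as far as the arm can. A call with a gripper value outside its range is refused whole. OPENING is the finger opening in mm, from 0 to 85.4, set as the call begins (- or left out, the last holds). The fingers move at their own pace and stop on an object; FORCE is the grip in N (left out, the last holds). Time passes only in rows, so rows that repeat a pose let the fingers close. It gives the time, the measured TCP pose, the force and the opening at its end, in the units of the state.
- telemetry.get_obs(): the state, without advancing time (a new reading comes with each control period).
- read_camera(name): name is "scene" or "side" or "wrist"; returns a dict with "img" (420x560x3 uint8, red, green, blue), "depth" (420x560 float32, m along the optical axis (not along the pixel's ray), 0 where there is no reading), "fovy" (degrees; the focal length in pixels is half the picture's height over the tangent of half this angle, whatever the lens; pixels are square), "cx", "cy" (the principal point, pixels), "k1" (the pictures are not rectified: a ray, as slopes to the right and down, at radius r is drawn at 1 + k1 r^2 times it, then the intrinsics apply), "origin" and "rotation" of the camera in the world. Camera axes: x right, y up, looking along -z (the intrinsics and any distortion apply to the point x, -y, -z); pixel columns grow to the right and rows downward; lengths in m; the calibration is good to about 2 mm. A picture is of the moment at which its call begins.
- env.finish_job(): hands the job in, once; it reports no verdict.
The state is a dict: "time_s": time; "joint_positions": joint angles; "qvel": joint speeds; "joint_efforts": joint torques, N m; "tcp_pos": TCP position; "tcp_rot": TCP orientation; "contact_force": force on the tool from outside, world axes, zero at the start; "torque": the same for the moment, N m; "finger_gap": finger opening in m.
Only numpy, scipy, OpenCV 4.12 (cv2) and the standard library are available. Lean on these libraries where they do the work, as an engineer would, in place of code of your own. Each camera call takes 0.05 s, during which the arm holds its last target.

### The job

A spare brass burner head has been left standing on the purge valve box, where the safety catch has to land: lift it off and stand it upright on the bench, let go of it, and only then flip the catch all the way over onto the other side of the box, out of the lever's way. Then pull the spring-loaded purge lever (the one with the black cross grip) towards the box's front until it meets its stop, and finish while still holding it there in the fingers. Do not tip the burner head over, do not force the lever before the catch is over, and leave the jar, the cork ring and the beaker where they stand.

Things in the scene. Friction and masses are not known exactly. Their poses are not given: they have to be found in the camera images.
- valve_box: Fixed grey steel box; front (its -x) faces the robot. Origin under the box at bench level, z up. Spans x -50..+90, y -130..+160 mm (foot plate 10 mm wider); flat top (deck) 60 mm above the bench. A flat round gauge (42 mm diameter, top 31 mm above deck) sits at x +68, y +120; two pipe stubs stick out at the back. Position and yaw vary
- burner_head_mid (a point): Centre, half-way up, of the loose brass burner head: upright and round, 80 mm tall, waist 30 mm diameter from 14 to 62 mm above its underside, foot 40 mm and top collar 36 mm diameter, about 0.3 kg. Starts upright on the deck (this point 40 mm above the deck; 40 mm above the bench once it stands there), in the path of the catch, which it stops from going fully over
- catch (a joint): Angle of the safety catch (rad): 0 = level across the front of the lever; grows as its free end is lifted and swung over; pi/2 = straight up; 2.9 = its stop, over on the box's +y side, sloping slightly up. Above 2.55 counts as fully over. Starts at 0 to 0.3. A stiff hinge (0.07 N m) keeps it where it is left
- catch_hinge (a point): Fixed point on the catch's hinge axis, which runs along the box's x axis; at x -15, y +20 mm of the box, 35 mm above the deck. Two posts (14 x 16 mm, tops 46 mm above the deck) carry it 16 mm either side in x
- catch_grip (a point): Mid-bar point of the steel catch bar, 100 mm from the hinge axis, 10 mm short of its free end. Bar 12 mm wide along the box's x, 14 mm deep: pinched across x it turns between the pads. At angle a the point is 100*cos(a) mm to the box's -y of the hinge and 100*sin(a) mm above it. 50 mm from the hinge a lug 14 mm wide sticks out 40 mm to +x and blocks the lever while the catch is down
- lever (a joint): Angle of the purge lever (rad): 0 = at rest, leaning 0.4 rad from upright towards the box's back (+x); grows as it is pulled to the box's front (-x); 0.9 = stop, leaning 0.5 rad to the front. A spring returns it to 0 when let go (about 3 N at the grip at the start, 7 N at the stop)
- lever_pivot (a point): Fixed point on the lever's pivot axis, which is parallel to the box's y axis; at x +30, y -30 mm of the box and 10 mm above the deck
- lever_grip (a point): Centre of the lever's black cross grip, a cylinder 22 mm in diameter and 36 mm long parallel to the box's y axis, 75 mm from the pivot at the end of a 12 mm steel rod. At angle a it lies 75*sin(0.4-a) mm towards the box's +x and 75*cos(0.4-a) mm above the pivot
- jar: Bystander: loose glass jar with white cap, 52 mm diameter, 75 mm tall, on the bench near the box; origin at the centre of its underside
- cork_ring: Bystander: loose cork ring, 80 mm diameter, 25 mm tall, on the bench near the box; origin at the centre of its underside
- beaker: Bystander: loose white ceramic beaker, 56 mm diameter, 65 mm tall, on the bench near the box; origin at the centre of its underside
Mind the look-alikes: they are no part of the job. Of the things like the part that bears burner_head_mid, leave any that is pink or red; of the rest the larger one is meant.

How it is judged:
By the outcome, as a careful person would: the job done as asked, in the order asked, and still so for the second after the job is handed in, while the arm keeps its last pose, push and grip.
It also fails if it takes over 61 s, if anything falls off the work surface, if the arm or the gripper's body presses on something with over 40 N, if the wrist force passes 120 N, or if a joint passes its speed limit or range.

## Working session

There is one attempt and no reset: what is moved stays moved. The work goes in short steps, Python scripts to look and compute and a shell command to move; the robot and the scene stay as the last step left them, time stands still between calls to the robot, and variables do not carry over. Pictures are saved under pics/ and viewed, and the job is handed in when it is done.

```bash
mkdir -p pics; ls
cat > h.py <<'E'
import numpy as np, cv2
from workcell import telemetry, read_camera, env
def snap(n,tag):
    c=read_camera(n); cv2.imwrite(f'pics/{tag}.png',c['img'][:,:,::-1]); np.savez(f'pics/{tag}.npz',**c); return c
def load(tag): return dict(np.load(f'pics/{tag}.npz'))
def K(c):
    f=210/np.tan(np.radians(float(c['fovy']))/2); return f
def pix2w(c,u,v,d=None):
    f=K(c); 
    M=np.array([[f,0,c['cx']],[0,f,c['cy']],[0,0,1]],float)
    p=cv2.undistortPoints(np.array([[[u,v]]],float),M,np.array([float(c['k1']),0,0,0]))[0,0]
    if d is None: d=c['depth'][int(round(v)),int(round(u))]
    pc=np.array([p[0],-p[1],-1])
    return np.array(c['origin'])+np.array(c['rotation'])@(pc*d)
def atz(c,u,v,z):
    o=np.array(c['origin']); r=pix2w(c,u,v,1.0)-o
    return o+r*(z-o[2])/r[2]
def w2pix(c,P):
    f=K(c); q=np.array(c['rotation']).T@(np.array(P)-np.array(c['origin']))
    x,y=q[0]/-q[2],-q[1]/-q[2]; s=1+float(c['k1'])*(x*x+y*y)
    return np.array([x*s*f+c['cx'],y*s*f+c['cy']])
def crop(tag,x0,y0,x1,y1,s,out):
    i=cv2.imread(f'pics/{tag}.png')[y0:y1,x0:x1]; cv2.imwrite(f'pics/{out}.png',cv2.resize(i,None,fx=s,fy=s,interpolation=cv2.INTER_CUBIC))
E
python3 - <<'E'
from h import *
for n in ['scene','side','wrist']:
    c=snap(n,n+'0'); print(n,c['fovy'],c['cx'],c['cy'],c['k1'],c['origin'],np.round(c['rotation'],3).tolist())
print(telemetry.get_obs())
E
```

```text
pics
scene 51.41931473544809 275.0661734063965 209.61127528583305 -0.1152551456864427 [ 1.23517008 -0.10540678  0.8443121 ] [0.618, 0.514, 1.273]
side 42.47415708978981 276.2482589536531 197.67271399549693 0.001889561197260919 [0.44184563 0.81109223 0.7907935 ] [0.089, -1.256, -2.727]
wrist 60.62801640638556 275.1546256699604 212.0683256792683 -0.01259886952013366 [ 0.28006979 -0.56450128  0.37475726] [-0.279, 0.203, -1.23]
{'time_s': 0.15, 'joint_positions': array([-1.25999966e+00,  4.23744839e-01,  1.63052050e+00, -2.80450723e-05,
        1.08858284e+00, -1.89896390e-02]), 'qvel': array([ 0.00062882, -0.003006  , -0.00404067,  0.00119123, -0.00041388,
        0.00018123]), 'joint_efforts': array([-1.03213370e-03, -5.57769406e+01, -2.82019025e+01, -7.24179381e-05,
        4.75226800e-03,  5.22017416e-06]), 'tcp_pos': array([ 0.2022916 , -0.59089979,  0.23067221]), 'tcp_rot': array([ 2.04312238,  0.34131604, -2.0435514 ]), 'contact_force': array([-0.4773855 ,  0.01763779, -0.23710224]), 'torque': array([-0.00347186, -0.01969759, -0.0318991 ]), 'finger_gap': 0.08518713921162033}
```

Run:
```python
s=open('h.py').read()
s=s.replace("c=read_camera(n);","c=read_camera(n); c['rotation']=R.from_rotvec(c['rotation']).as_matrix();").replace("import numpy as np, cv2","import numpy as np, cv2\nfrom scipy.spatial.transform import Rotation as R")
open('h.py','w').write(s)
from h import *
for n in ['scene','side','wrist']:
    c=load(n+'0'); c['rotation']=R.from_rotvec(c['rotation']).as_matrix(); np.savez(f'pics/{n}0.npz',**c)
i=np.hstack([cv2.imread('pics/%s0.png'%n) for n in ['scene','side']])
```

```text
(no output)
```

View pics/scene0.png

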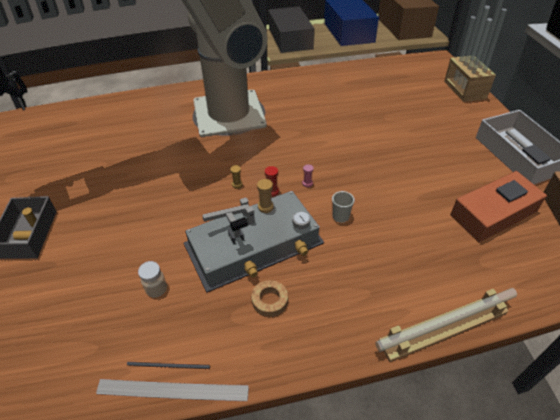

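View pics/side0.png

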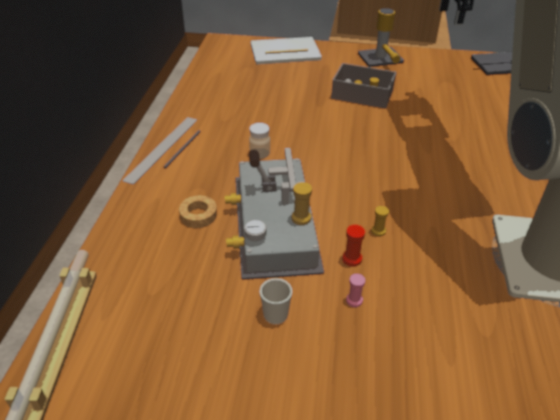

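View pics/wrist0.png

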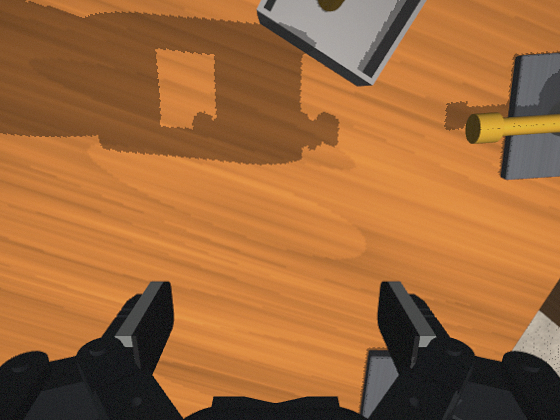

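Run:
```python
from h import *
crop('scene0',160,150,370,310,3.8,'sc1')
crop('side0',180,110,420,330,3,'sd1')
```

```text
(no output)
```

View pics/sc1.png

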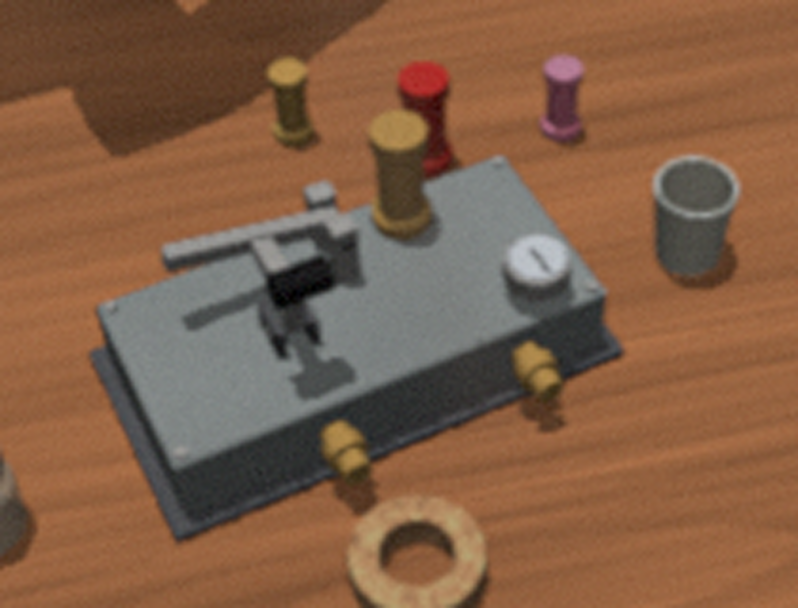

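View pics/sd1.png

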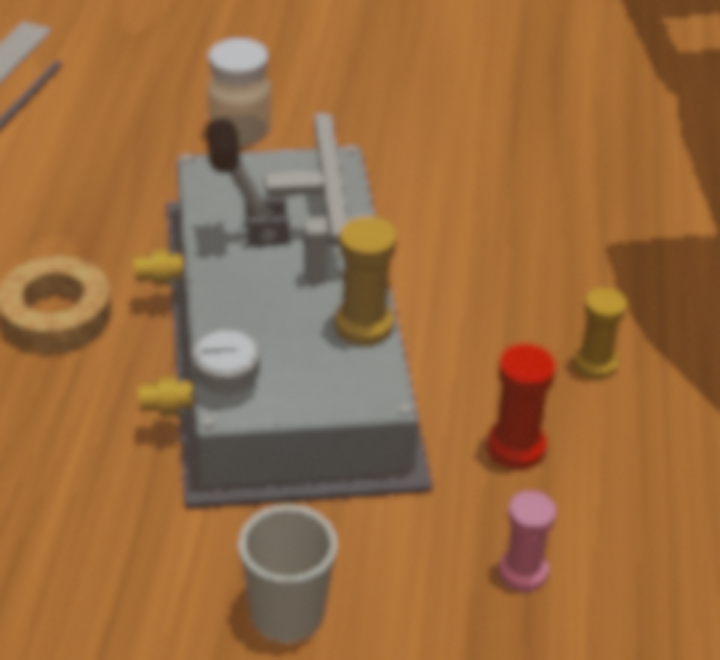

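```bash
cat >> h.py <<'E'
def box2w(p,b): # mm in box -> m world
    c,s=np.cos(b[2]),np.sin(b[2]); return np.array([b[0]+(c*p[0]-s*p[1])/1000,b[1]+(s*p[0]+c*p[1])/1000,p[2]/1000])
E
python3 - <<'E'
from h import *
from scipy.optimize import least_squares
A=load('scene0');B=load('side0')
sc=lambda u,v:(160+u/3.8,150+v/3.8); sd=lambda u,v:(180+u/3,110+v/3)
obs=[(A,sc(98,308),(-50,-130,60)),(A,sc(502,156),(-50,160,60)),(A,sc(607,292),(90,160,60)),(A,sc(178,468),(90,-130,60)),
(B,sd(416,418),(-50,160,60)),(B,sd(192,430),(90,160,60)),(B,sd(180,156),(90,-130,60)),(B,sd(361,148),(-50,-130,60)),
(A,sc(539,258),(68,120,91)),(B,sd(225,350),(68,120,91))]
for c,p,q in obs: print(np.round(atz(c,*p,q[2]/1000),4), np.round(pix2w(c,*p),4))
f=lambda b:np.concatenate([w2pix(c,box2w(q,b))-p for c,p,q in obs])
r=least_squares(f,[0.65,-0.1,0]); print(r.x,np.round(r.fun.reshape(-1,2),1))
np.save('box.npy',r.x)
b=r.x
# burner: top collar disc centre z=.14
print('burner',atz(A,*sc(399,130),.14),atz(B,*sd(368,236),.14))
# foot
print('catch end', pix2w(A,*sc(170,252)),pix2w(B,*sd(324,120)))
for n,(u,v,z) in dict(brass2=(597,300,.06),red=(527,360,.08),pink=(532,507,.055),beaker=(288,540,.065),ring=(54,285,.025),jar=(240,52,.075)).items(): print(n,np.round(atz(B,*sd(u,v),z),3),np.round(pix2w(B,*sd(u,v)),3))
c,s=np.cos(b[2]),np.sin(b[2]); Ri=np.array([[c,s],[-s,c]])
for c_,p in((A,sc(170,252)),(B,sd(324,120))):
    w=pix2w(c_,*p); print('in box',Ri@(w[:2]-b[:2])*1000,w[2]*1000)
for c_,p in((A,sc(399,130)),(B,sd(368,236))):
    w=atz(c_,*p,.14); print('burner in box',Ri@(w[:2]-b[:2])*1000)
E
```

```text
[ 0.5414 -0.1768  0.06  ] [ 0.5419 -0.1768  0.0606]
[0.4714 0.1004 0.06  ] [0.4732 0.1    0.0618]
[0.6032 0.1341 0.06  ] [0.5561 0.1519 0.0016]
[ 0.6726 -0.1424  0.06  ] [ 0.6717 -0.1425  0.0587]
[0.466  0.1007 0.06  ] [0.4661 0.099  0.0583]
[0.6021 0.1322 0.06  ] [0.6132 0.0853 0.0095]
[ 0.666  -0.1439  0.06  ] [ 0.6668 -0.1476  0.0572]
[ 0.5328 -0.175   0.06  ] [ 0.5401 -0.254   0.0015]
[0.5923 0.0923 0.091 ] [0.5945 0.0916 0.0936]
[0.5883 0.0905 0.091 ] [0.5877 0.0933 0.0938]
[ 0.55242958 -0.04100365  0.24006266] [[-1.2 -1.9]
 [ 0.2 -1.6]
 [ 0.5 -0.6]
 [-1.7 -0.4]
 [ 0.   0.7]
 [-0.2  1.4]
 [-1.9 -0.7]
 [-0.7 -1.2]
 [-0.5 -0.7]
 [-1.   0.4]]
burner [0.51239331 0.02379019 0.14      ] [0.50765682 0.02471126 0.14      ]
catch end [ 0.56080332 -0.12567303  0.11979976] [ 0.5550843  -0.1226799   0.12033142]
brass2 [ 0.355 -0.028  0.06 ] [ 0.355 -0.028  0.06 ]
red [0.401 0.059 0.08 ] [0.401 0.059 0.08 ]
pink [0.391 0.158 0.055] [0.392 0.163 0.061]
beaker [0.53  0.214 0.065] [0.533 0.192 0.039]
ring [ 0.735 -0.025  0.025] [ 0.74  -0.039  0.012]
jar [ 0.642 -0.268  0.075] [ 0.642 -0.267  0.075]
in box [-11.99767725 -84.23228935] 119.79976303194294
in box [-16.8410358  -79.96521641] 120.33142096079497
burner in box [-23.48254256  72.45491837]
burner in box [-27.86421213  74.47573718]
```

```bash
cat >> h.py <<'E'
def rel(target, jawyaw=None, o=None):
    """shift in tool mm to world target TCP, turn deg so jaw(y axis) is along world yaw"""
    o=o or telemetry.get_obs(); M=R.from_rotvec(o['tcp_rot']).as_matrix()
    d=M.T@(np.array(target)-o['tcp_pos'])*1000
    t=None
    if jawyaw is not None:
        k=M.T@np.array([np.cos(jawyaw),np.sin(jawyaw),0]); t=np.degrees(np.arctan2(k[2],k[1])); t=(t+90)%180-90
    return np.round(d,1),t
E
python3 - <<'E'
from h import *
o=telemetry.get_obs(); print(np.round(R.from_rotvec(o['tcp_rot']).as_matrix(),3))
b=np.load('box.npy')
print(rel([.510,.0243,.20],b[2]), rel([.510,.0243,.086],b[2]))
E
```

```text
[[-0.     0.324 -0.946]
 [ 0.001 -0.946 -0.324]
 [-1.    -0.001  0.   ]]
(array([  31.3, -482.4, -490.4]), np.float64(-84.85847129361183)) (array([ 145.3, -482.2, -490.4]), np.float64(-84.85847129361183))
```

```bash
python3 -m inch '0 -30 -30 -10; 0 -60 -60 -20; 0 -90 -90 -30; 0 -120 -120 -40; 0 -150 -150 -50; 0 -180 -185 -60; 0 -210 -215 -70; 0 -240 -245 -80; 0 -270 -275 -85; 0 -280 -285 -85' 80 30
python3 - <<'E'
from h import *
b=np.load('box.npy'); print(rel([.510,.0243,.22],b[2]), telemetry.get_obs()['joint_positions'].round(2))
E
```

```text
time_s: 1.4
tcp_pos: [0.3818, -0.2324, 0.2313]
tcp_rot: [1.027, 1.315, -1.027]
contact_force: [0.3, 0.3, 0.5]
finger_gap: 0.0799
(array([  11.3,  186.6, -218. ]), np.float64(0.2704959735614665)) [-0.57  0.16  2.01  0.    0.98 -0.82]
```

```bash
python3 -m inch '0 25 -30 0; 0 55 -65 0; 0 85 -100 0; 0 115 -135 0; 0 145 -170 0; 0 170 -200 0; 0 187 -218 0; 0 187 -218 0; 0 187 -218 0'
python3 - <<'E'
from h import *
o=telemetry.get_obs(); print(o['tcp_pos'])
for n in ['wrist','side','scene']: snap(n,n+'1')
E
```

```text
time_s: 2.52
tcp_pos: [0.5101, 0.0216, 0.2311]
tcp_rot: [1.029, 1.314, -1.03]
contact_force: [-0.3, -0.1, -0.0]
finger_gap: 0.0802
[0.51011251 0.02162801 0.23106848]
```

View pics/wrist1.png

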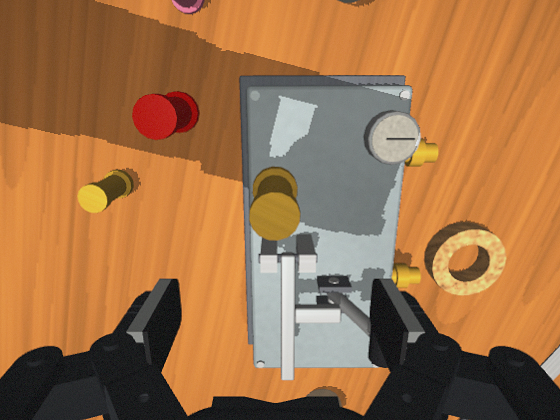

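View pics/side1.png

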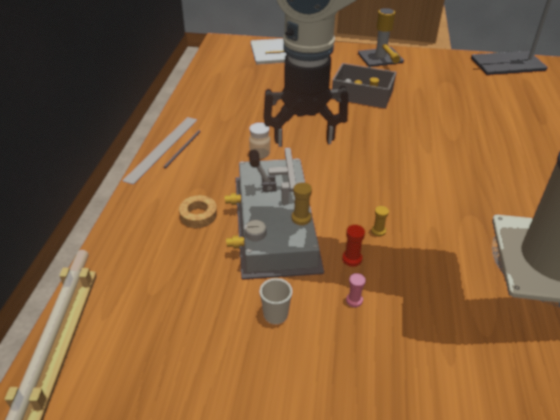

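```bash
python3 - <<'E'
from h import *
b=np.load('box.npy'); C=load('wrist1')
cc,s=np.cos(b[2]),np.sin(b[2]); Ri=np.array([[cc,s],[-s,cc]])
for n,u,v,z in [('top',275,216,.14),('foot',276,190,.074),('F+y',249,87,.06),('B+y',412,87,.06),('F-y',256,368,.06),('gauge',393,136,.091),('barend',288,378,.12)]:
    w=atz(C,u,v,z); print(n,w.round(4),(Ri@(w[:2]-b[:2])*1000).round(1),pix2w(C,u,v).round(4))
m=C['depth']
E
python3 - <<'E'
from h import *
crop('wrist1',220,60,440,390,1.8,'wc1')
E
```

```text
top [0.5101 0.0219 0.14  ] [-26.2  71.1] [0.51   0.0223 0.1414]
foot [0.5106 0.023  0.074 ] [-25.4  72.1] [0.5067 0.0386 0.1341]
F+y [0.4686 0.0998 0.06  ] [-47.9 156.7] [0.4686 0.0998 0.0597]
B+y [0.6001 0.1323 0.06  ] [ 87.5 157. ] [6.208e-01 1.382e-01 3.000e-04]
F-y [ 0.5382 -0.1796  0.06  ] [ -46.8 -131.3] [ 0.547  -0.2318  0.0014]
gauge [0.5877 0.0915 0.091 ] [ 65.8 120.3] [0.5871 0.0916 0.0929]
barend [ 0.5593 -0.1301  0.12  ] [-14.5 -88.2] [ 0.5586 -0.1277  0.1226]
```

View pics/wc1.png

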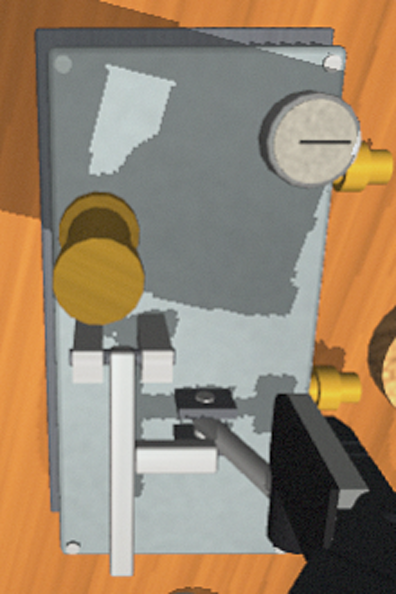

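```bash
python3 -m inch '25 0 0 0; 55 0 -1 0; 85 0 -1 0; 110 0 -1 0; 130 0 -1 0; 143 0 -1 0; 143 0 -1 0; 143 0 -1 0'
python3 - <<'E'
from h import *
snap('side','side2'); snap('wrist','wrist2')
crop('side2',180,60,420,280,3,'sd2')
E
```

```text
time_s: 3.68
tcp_pos: [0.5108, 0.0233, 0.089]
tcp_rot: [1.029, 1.313, -1.028]
contact_force: [-0.1, 1.0, -0.8]
finger_gap: 0.0803
```

View pics/sd2.png

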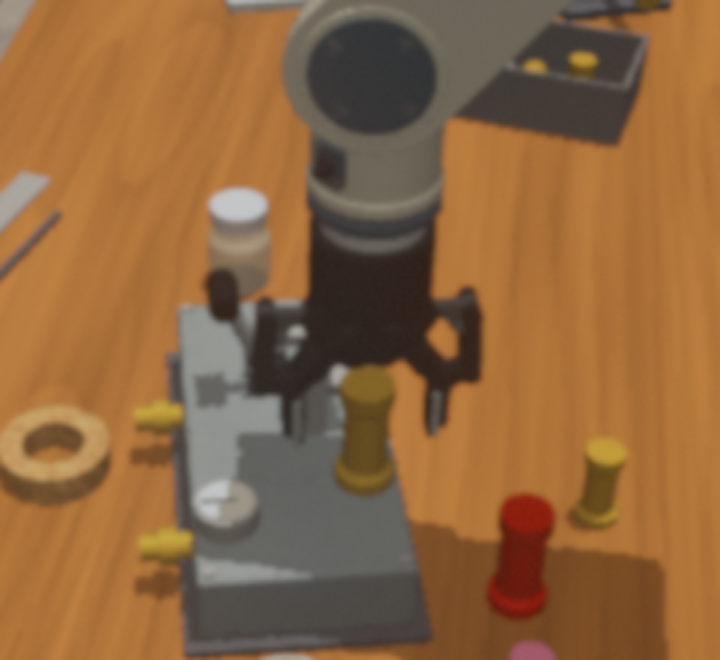

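View pics/wrist2.png

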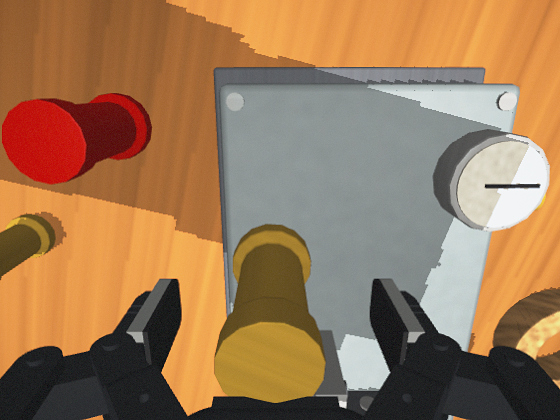

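```bash
python3 -m inch '0 0 0 0; 0 0 0 0; 0 0 0 0; 0 0 0 0; 0 0 0 0; 0 0 0 0; 0 0 0 0; 0 0 0 0' 0 40; python3 -m inch '0 0 0 0; -3 0 0 0; -8 0 0 0; -15 0 0 0; -15 0 0 0'
```

```text
time_s: 4.78
tcp_pos: [0.5103, 0.0234, 0.0887]
tcp_rot: [1.029, 1.314, -1.029]
contact_force: [-1.8, 0.4, 5.9]
finger_gap: 0.0323
time_s: 5.4
tcp_pos: [0.5108, 0.0234, 0.1039]
tcp_rot: [1.029, 1.313, -1.028]
contact_force: [-0.4, 0.5, -3.8]
finger_gap: 0.0319
```

```bash
python3 -m inch '-15 0 0 0; -35 0 0 0; -60 0 0 0; -80 0 0 0; -85 0 0 0; -85 0 0 0'
python3 - <<'E'
from h import *
snap('side','side3'); snap('wrist','wrist3')
crop('side3',180,20,420,240,3,'sd3')
print(rel([.40,-.18,.20]))
E
```

```text
time_s: 6.15
tcp_pos: [0.5103, 0.0234, 0.1886]
tcp_rot: [1.029, 1.314, -1.028]
contact_force: [0.2, -0.0, -4.0]
finger_gap: 0.0322
(array([ -12.2, -155.4,  171.1]), None)
```

View pics/sd3.png

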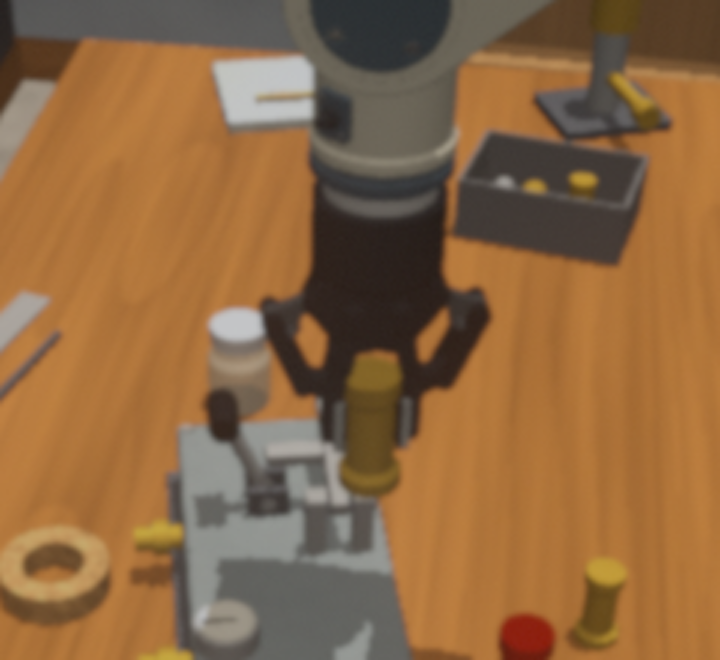

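View pics/wrist3.png

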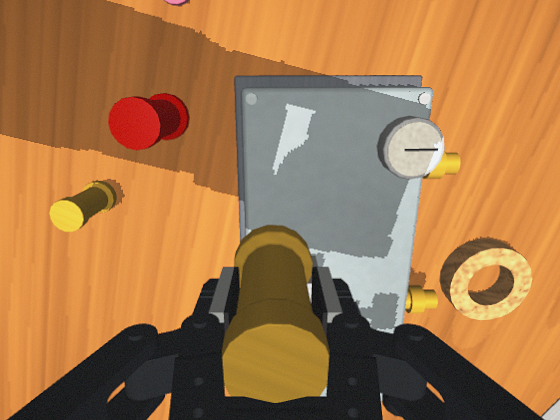

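```bash
python3 -m inch '-2 -20 15 0; -2 -45 40 0; -2 -70 70 0; -2 -95 100 0; -2 -120 130 0; -2 -142 155 0; -2 -155 170 0; -2 -155 170 0; -2 -155 170 0'; python3 -m inch '25 0 0 0; 55 0 0 0; 85 0 0 0; 110 0 0 0; 130 0 0 0; 145 0 0 0; 152 0 0 0; 155 0 0 0; 155 0 0 0'
```

```text
time_s: 7.38
tcp_pos: [0.4006, -0.1784, 0.1899]
tcp_rot: [1.029, 1.315, -1.029]
contact_force: [0.1, 0.7, -4.6]
finger_gap: 0.0323
time_s: 8.5
tcp_pos: [0.401, -0.1789, 0.0356]
tcp_rot: [1.029, 1.314, -1.028]
contact_force: [-0.6, -0.6, -3.2]
finger_gap: 0.0323
```

```bash
python3 -m inch '2 0 0 0; 4 0 0 0; 5 0 0 0; 5 0 0 0'; python3 -m inch '1 0 0 0; 1 0 0 0; 1 0 0 0'
```

```text
time_s: 9.0
tcp_pos: [0.4006, -0.1788, 0.0303]
tcp_rot: [1.029, 1.314, -1.029]
contact_force: [0.1, -0.3, -3.8]
finger_gap: 0.0319
time_s: 9.38
tcp_pos: [0.4007, -0.1788, 0.0293]
tcp_rot: [1.029, 1.314, -1.029]
contact_force: [-0.7, 0.0, -3.3]
finger_gap: 0.0322
```

```bash
python3 -m inch '1 0 0 0; 1 0 0 0; 1 0 0 0'
python3 - <<'E'
from h import *
snap('scene','scene4'); snap('side','side4')
crop('scene4',140,60,340,260,3,'sc4');crop('side4',240,20,440,220,3,'sd4')
E
```

```text
time_s: 9.75
tcp_pos: [0.4008, -0.1789, 0.0288]
tcp_rot: [1.029, 1.314, -1.029]
contact_force: [-1.5, 0.4, 4.6]
finger_gap: 0.0319
```

View pics/sc4.png

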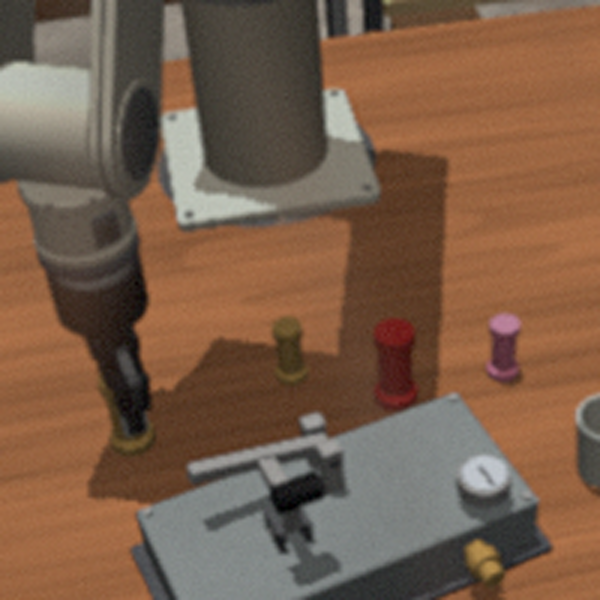

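View pics/sd4.png

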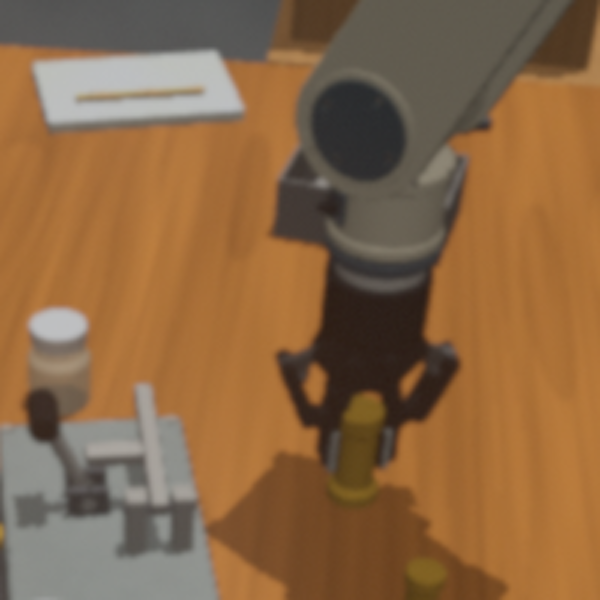

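```bash
python3 -m inch '0 0 0 0; 0 0 0 0; 0 0 0 0' 38 20; python3 -m inch '0 0 0 0; 0 0 0 0; 0 0 0 0; 0 0 0 0; 0 0 0 0' 75
python3 - <<'E'
from h import *
snap('scene','scene5'); snap('wrist','wrist5')
crop('scene5',140,60,340,260,3,'sc5')
E
```

```text
time_s: 10.22
tcp_pos: [0.4008, -0.1789, 0.0283]
tcp_rot: [1.029, 1.314, -1.029]
contact_force: [-0.6, 0.6, -0.1]
finger_gap: 0.038
time_s: 10.85
tcp_pos: [0.4007, -0.1788, 0.0283]
tcp_rot: [1.029, 1.314, -1.029]
contact_force: [0.1, 0.1, 0.0]
finger_gap: 0.0751
```

View pics/wrist5.png

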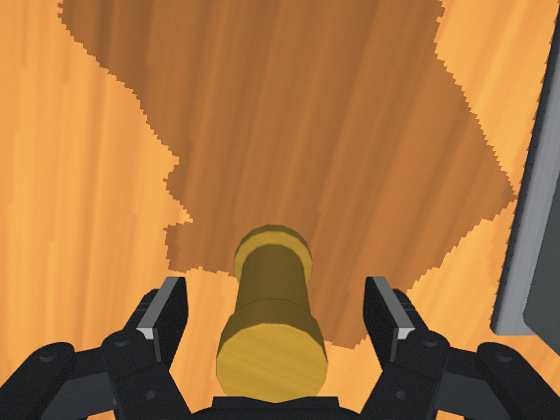

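```bash
python3 -m inch '-10 0 0 0; -30 0 0 0; -60 0 0 0; -95 0 0 0; -130 0 0 0; -160 0 0 0; -180 0 0 0; -180 0 0 0'
python3 - <<'E'
from h import *
snap('scene','scene6'); snap('side','side6'); snap('wrist','wrist6')
crop('scene6',140,140,340,300,4,'sc6');crop('side6',220,110,370,250,4,'sd6')
E
```

```text
time_s: 11.95
tcp_pos: [0.4015, -0.1792, 0.2101]
tcp_rot: [1.029, 1.31, -1.027]
contact_force: [-0.1, -0.8, -0.6]
finger_gap: 0.0751
```

View pics/sc6.png

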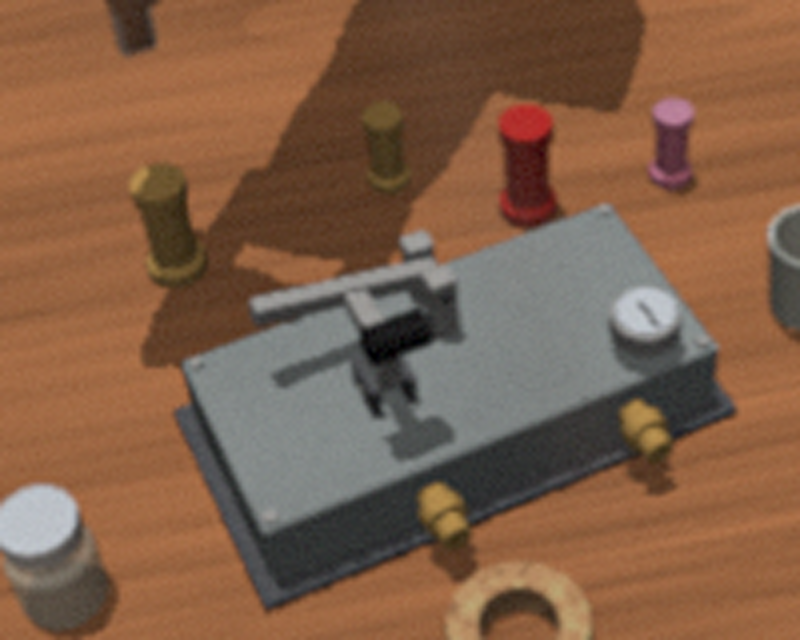

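View pics/sd6.png

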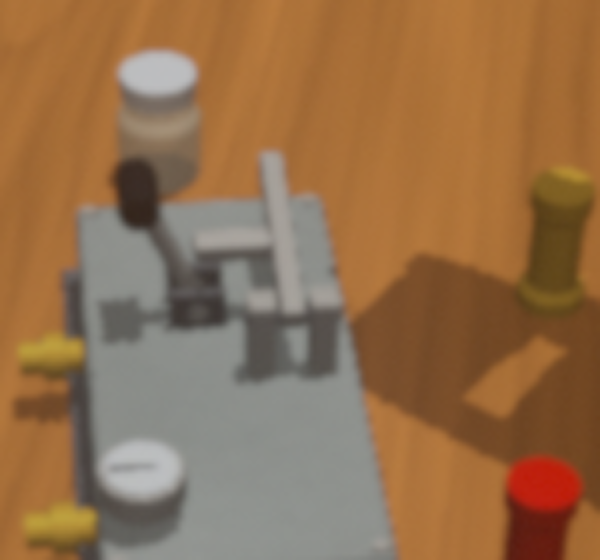

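View pics/wrist6.png

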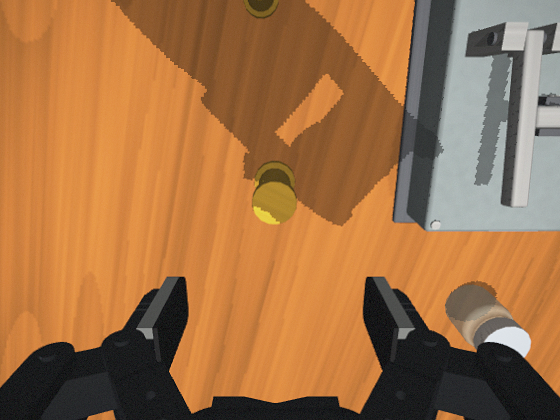

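Run:
```python
from h import *
b=np.load('box.npy'); cc,s=np.cos(b[2]),np.sin(b[2]); Ri=np.array([[cc,s],[-s,cc]])
def bx(w): return np.r_[Ri@(w[:2]-b[:2])*1000,w[2]*1000].round(1)
C=load('wrist6')
for t in np.linspace(0,1,6): print('w',bx(pix2w(C,534-18*t,60+135*t)))
A=load('scene6')
for t in np.linspace(0,1,5): print('s',bx(pix2w(A,140+(275+(400-275)*t)/4,140+(301+(273-301)*t)/4)))
print('lever grip scene',bx(pix2w(A,140+397/4,140+328/4)))
for a in (.1,.15,.2,.25): print(a,[np.round([20-r*np.cos(a)-7*-np.sin(a),95+r*np.sin(a)+7*np.cos(a)],1).tolist() for r in (30,60,100)])
def tcp(a): return box2w((-15,20-100*np.cos(a),95+100*np.sin(a)-19),b)
for a in (.15,.2): print(a,tcp(a),rel(tcp(a),b[2]))
```

```text
w [-15.4   4.5 106.3]
w [-16.8 -11.9 110.3]
w [-16.1 -28.6 111.3]
w [-16.9 -45.7 114.5]
w [-18.3 -62.8 118.7]
w [-18.  -80.9 120.5]
s [-13.1 -74.5 117.3]
s [-13.9 -55.7 112.9]
s [-11.  -37.7 112.6]
s [-11.2 -18.6 108.8]
s [-12.    1.1 104.1]
lever grip scene [ 66.  -30.7 151.5]
0.1 [[-9.2, 105.0], [-39.0, 108.0], [-78.8, 111.9]]
0.15 [[-8.6, 106.4], [-38.3, 110.9], [-77.8, 116.9]]
0.2 [[-8.0, 107.8], [-37.4, 113.8], [-76.6, 121.7]]
0.25 [[-7.3, 109.2], [-36.4, 116.6], [-75.2, 126.5]]
0.15 [ 0.55661383 -0.12118526  0.09094381] (array([116.6, 165.9, -18. ]), np.float64(0.14048892000256785))
0.2 [ 0.55640687 -0.12033977  0.09586693] (array([111.7, 165.9, -18.9]), np.float64(0.14048892000256785))
```

```bash
python3 -m inch '0 20 -2 0; 0 45 -5 0; 0 75 -9 0; 0 105 -12 0; 0 135 -16 0; 0 155 -18 0; 0 166 -18 0; 0 166 -18 0; 0 166 -18 0' 50 40
python3 - <<'E'
from h import *
snap('wrist','wrist7')
b=np.load('box.npy')
def tcp(a): return box2w((-15,20-100*np.cos(a),95+100*np.sin(a)-19),b)
print(rel(tcp(.17),b[2]))
C=load('wrist7');
E
```

```text
time_s: 13.22
tcp_pos: [0.5567, -0.1217, 0.2081]
tcp_rot: [1.029, 1.315, -1.03]
contact_force: [0.2, 0.3, -0.3]
finger_gap: 0.05
(array([ 1.154e+02,  1.000e-01, -9.000e-01]), np.float64(0.10821945879281714))
```

View pics/wrist7.png

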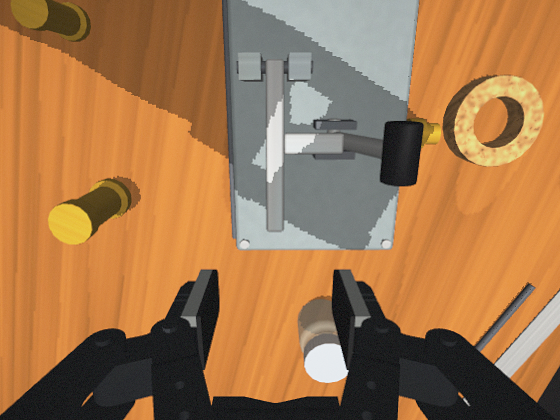

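```bash
python3 -m inch '20 0 0 0; 45 0 -1 0; 70 0 -1 0; 92 0 -1 0; 107 0 -1 0; 115 0 -1 0; 115 0 -1 0; 115 0 -1 0'
python3 - <<'E'
from h import *
snap('wrist','wrist8'); snap('side','side8'); crop('side8',220,50,370,250,3,'sd8')
E
```

```text
time_s: 14.28
tcp_pos: [0.5577, -0.1207, 0.094]
tcp_rot: [1.029, 1.313, -1.028]
contact_force: [0.3, -0.0, 0.7]
finger_gap: 0.0499
```

View pics/wrist8.png

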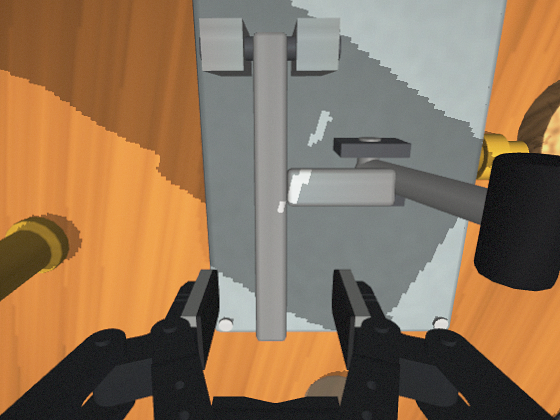

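View pics/sd8.png

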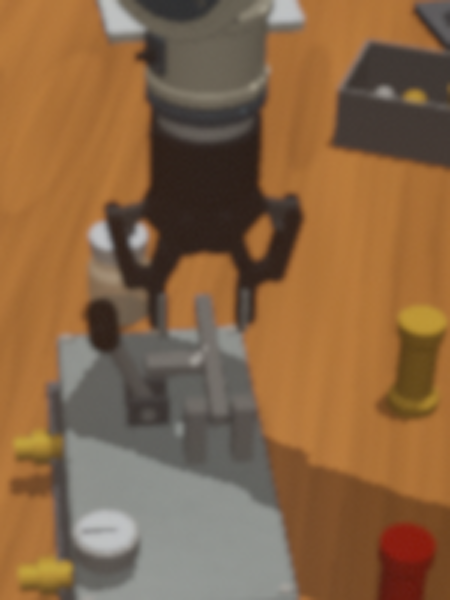

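```bash
python3 -m inch '0 -1 0 0; 0 -1 0 0; 0 -1 0 0; 0 -1 0 0; 0 -1 0 0; 0 -1 0 0; 0 -1 0 0' 0 25
python3 - <<'E'
from h import *
b=np.load('box.npy'); o=telemetry.get_obs(); p=o['tcp_pos']
cc,s=np.cos(b[2]),np.sin(b[2]); Ri=np.array([[cc,s],[-s,cc]])
q=np.r_[Ri@(p[:2]-b[:2])*1000,p[2]*1000]; print(q)
M=R.from_rotvec(o['tcp_rot']).as_matrix(); print((M.T@np.array([-np.sin(b[2]),np.cos(b[2]),0])).round(3))
P=lambda a:np.array([20-100*np.cos(a),95+100*np.sin(a)])
a0=.17
for a in np.r_[np.arange(.3,2.81,.1),2.85,2.9]:
    d=P(a)-P(a0); print('a %.2f x %.0f z %.0f'%(a,-d[1],-d[0]))
E
```

```text
time_s: 15.25
tcp_pos: [0.5562, -0.1209, 0.0933]
tcp_rot: [1.029, 1.314, -1.029]
contact_force: [-0.7, -2.6, 1.4]
finger_gap: 0.0115
[-15.34875613 -78.45847043  93.31058822]
[-0.     0.002 -1.   ]
a 0.30 x -13 z -3
a 0.40 x -22 z -6
a 0.50 x -31 z -11
a 0.60 x -40 z -16
a 0.70 x -48 z -22
a 0.80 x -55 z -29
a 0.90 x -61 z -36
a 1.00 x -67 z -45
a 1.10 x -72 z -53
a 1.20 x -76 z -62
a 1.30 x -79 z -72
a 1.40 x -82 z -82
a 1.50 x -83 z -91
a 1.60 x -83 z -101
a 1.70 x -82 z -111
a 1.80 x -80 z -121
a 1.90 x -78 z -131
a 2.00 x -74 z -140
a 2.10 x -69 z -149
a 2.20 x -64 z -157
a 2.30 x -58 z -165
a 2.40 x -51 z -172
a 2.50 x -43 z -179
a 2.60 x -35 z -184
a 2.70 x -26 z -189
a 2.80 x -17 z -193
a 2.85 x -12 z -194
a 2.90 x -7 z -196
```

```bash
python3 -m inch '-6 0 -1 0; -13 0 -3 0; -22 0 -6 0; -31 0 -11 0; -40 0 -16 0; -48 0 -22 0; -55 0 -29 0; -61 0 -36 0; -67 0 -45 0; -67 0 -45 0'
python3 - <<'E'
from h import *
snap('side','side9'); crop('side9',220,50,370,250,3,'sd9')
E
```

```text
time_s: 16.5
tcp_pos: [0.5452, -0.0766, 0.161]
tcp_rot: [1.028, 1.314, -1.028]
contact_force: [-5.0, -2.0, 2.2]
finger_gap: 0.0114
```

View pics/sd9.png

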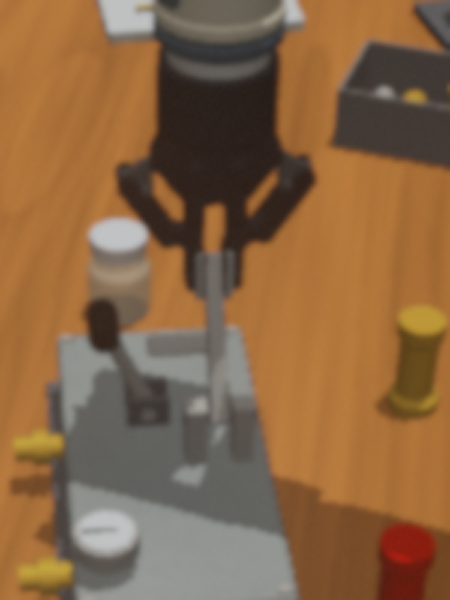

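```bash
python3 -m inch '-5 0 -8 0; -9 0 -17 0; -12 0 -27 0; -15 0 -37 0; -16 0 -46 0; -16 0 -56 0; -15 0 -66 0; -13 0 -76 0; -11 0 -86 0; -7 0 -95 0'; python3 -m inch '5 0 -9 0; 10 0 -17 0; 16 0 -25 0; 23 0 -32 0; 31 0 -39 0; 39 0 -44 0; 48 0 -49 0; 48 0 -49 0'
python3 - <<'E'
from h import *
snap('side','side10'); crop('side10',220,50,370,250,3,'sd10')
E
```

```text
time_s: 17.8
tcp_pos: [0.5223, 0.0156, 0.1679]
tcp_rot: [1.028, 1.314, -1.029]
contact_force: [-5.4, -4.7, 2.0]
finger_gap: 0.0117
time_s: 18.8
tcp_pos: [0.5102, 0.0641, 0.1194]
tcp_rot: [1.029, 1.316, -1.029]
contact_force: [-6.5, 1.4, 2.3]
finger_gap: 0.0112
```

View pics/sd10.png

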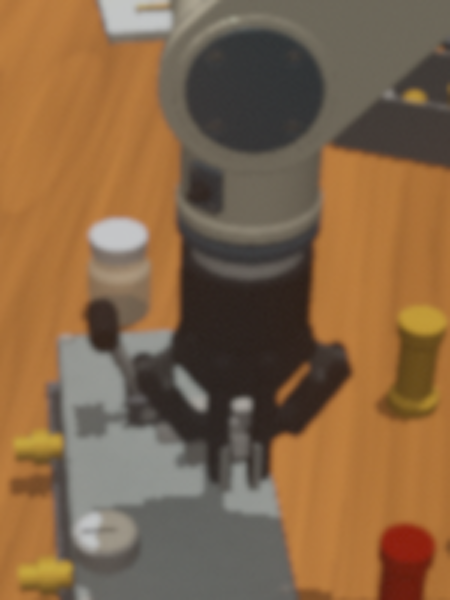

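```bash
python3 -m inch '5 1 -2 0; 9 1 -4 0; 13 1 -5 0; 16 1 -6 0; 16 1 -6 0'
python3 - <<'E'
from h import *
b=np.load('box.npy'); o=telemetry.get_obs(); p=o['tcp_pos']
cc,s=np.cos(b[2]),np.sin(b[2]); Ri=np.array([[cc,s],[-s,cc]])
q=np.r_[Ri@(p[:2]-b[:2])*1000,p[2]*1000]; print(q, np.arctan2(q[2]+19-95,-(q[1]-20)))
E
```

```text
time_s: 19.48
tcp_pos: [0.5087, 0.0699, 0.1034]
tcp_rot: [1.028, 1.317, -1.03]
contact_force: [-8.8, 2.2, 2.8]
finger_gap: 0.0115
[-16.04941422 118.14631228 103.37764559] 2.869560415948429
```

```bash
python3 -m inch '0 0 0 0; 0 0 0 0; 0 0 0 0; 0 0 0 0; 0 0 0 0' 45; python3 -m inch '-10 0 0 0; -30 0 0 0; -55 0 0 0; -80 0 0 0; -105 0 0 0; -115 0 0 0; -115 0 0 0'
python3 - <<'E'
from h import *
snap('side','side11'); crop('side11',220,50,370,250,3,'sd11'); snap('scene','scene11'); crop('scene11',140,140,340,300,4,'sc11'); snap('wrist','wrist11')
print(telemetry.get_obs()['joint_positions'].round(2))
E
```

```text
time_s: 20.1
tcp_pos: [0.5106, 0.0688, 0.1034]
tcp_rot: [1.029, 1.314, -1.029]
contact_force: [0.3, -0.3, -0.6]
finger_gap: 0.0448
time_s: 20.98
tcp_pos: [0.5107, 0.0688, 0.2189]
tcp_rot: [1.029, 1.313, -1.028]
contact_force: [0.1, -1.1, 0.3]
finger_gap: 0.0451
[ 0.11  0.28  1.88  0.    0.98 -0.13]
```

View pics/sc11.png

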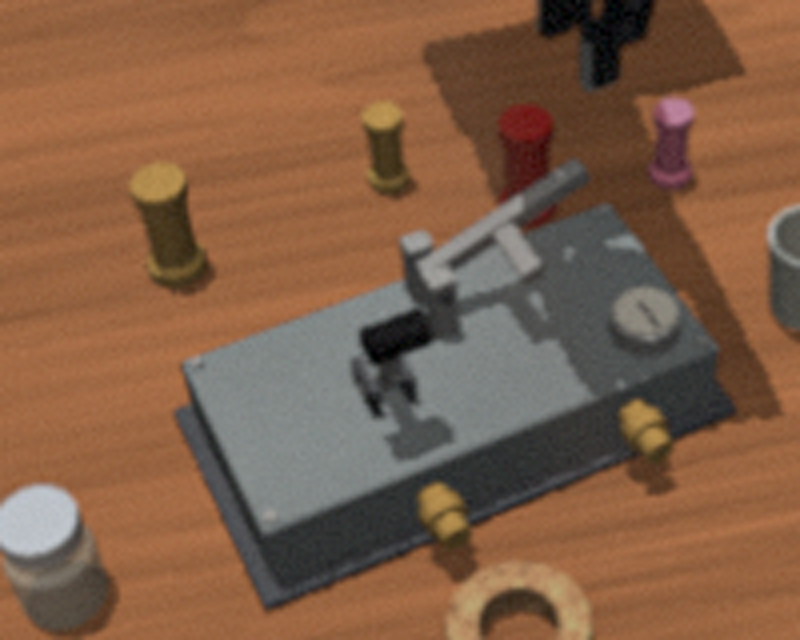

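View pics/sd11.png

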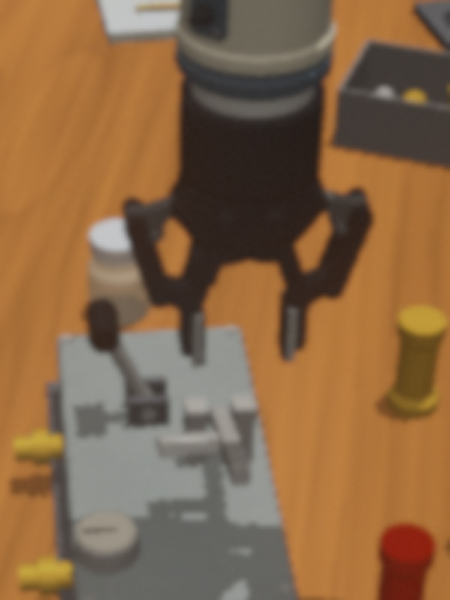

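View pics/wrist11.png

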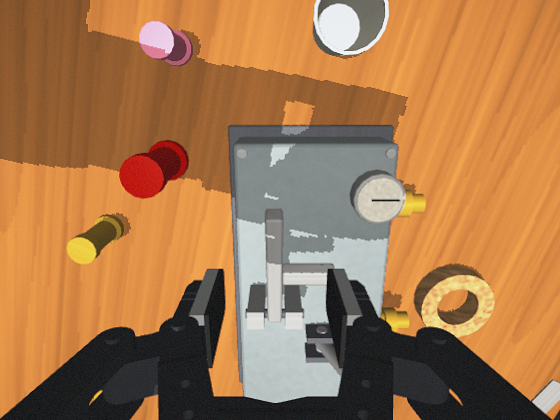

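Run:
```python
from h import *
b=np.load('box.npy'); cc,s=np.cos(b[2]),np.sin(b[2]); Ri=np.array([[cc,s],[-s,cc]])
def bx(w): return np.r_[Ri@(w[:2]-b[:2])*1000,w[2]*1000].round(1)
C=load('wrist11')
for v in (215,235,255,275,300): print('w',bx(pix2w(C,274,v)))
A=load('scene11')
for t in np.linspace(0.1,.95,5): print('s',bx(pix2w(A,140+(432+(572-432)*t)/4,140+(268+(168-268)*t)/4)))
print('lever grip scene',bx(pix2w(A,140+397/4,140+328/4)))
c2=lambda a:(30+75*np.sin(.4-a),-30,70+75*np.cos(.4-a))
for c_,n in((A,'sc11'),):
    print([((w2pix(A,box2w(p,b))-140)*4).round(0) for p in [c2(0),(59,-48,139),(59,-12,139)]])
```

```text
w [-15.8 120.7 135.6]
w [-15.8 107.1 137.2]
w [-15.8  89.7 131.8]
w [-15.9  68.8 122.4]
w [-15.9  41.9 113.7]
s [ -9.1  29.3 105.8]
s [-11.4  49.8 111.7]
s [-11.9  69.7 119.7]
s [-10.8  88.9 129.4]
s [-13.8 110.  134.7]
lever grip scene [ 64.  -30.  149.1]
[array([395., 334.]), array([364., 346.]), array([425., 323.])]
```

Run:
```python
from h import *
b=np.load('box.npy')
print(rel(box2w((59,-30,210),b),b[2]+np.pi/2))
```

```text
(array([  7.2,  74. , 146.9]), np.float64(-89.86061960038732))
```

```bash
python3 -m inch '0 8 16 10; 0 18 36 20; 0 28 56 30; 0 38 76 40; 0 48 96 50; 0 58 116 60; 0 68 136 70; 0 74 147 80; 0 74 147 90; 0 74 147 90' 60 50
python3 - <<'E'
from h import *
b=np.load('box.npy')
print(rel(box2w((59,-30,120),b),b[2]+np.pi/2)); snap('wrist','wrist12')
print(telemetry.get_obs()['joint_positions'].round(2))
E
```

```text
time_s: 22.38
tcp_pos: [0.6171, -0.0563, 0.217]
tcp_rot: [2.09, 0.257, -2.094]
contact_force: [-0.3, 1.2, 0.8]
finger_gap: 0.0601
(array([97. , -0.1, -0.1]), np.float64(0.21614753530184316))
[-0.11  0.43  1.65  0.    1.06  1.21]
```

View pics/wrist12.png

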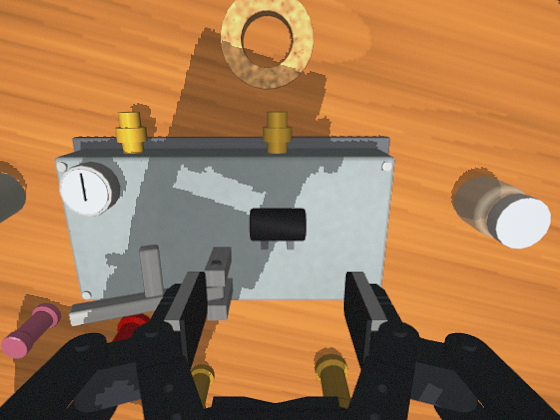

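```bash
python3 - <<'E'
from h import *
b=np.load('box.npy'); cc,s=np.cos(b[2]),np.sin(b[2]); Ri=np.array([[cc,s],[-s,cc]])
def bx(w): return np.r_[Ri@(w[:2]-b[:2])*1000,w[2]*1000].round(1)
C=load('wrist12')
for u,v in((278,224),(252,224),(304,224),(278,210),(278,238)): print(bx(atz(C,u,v,.145)),bx(pix2w(C,u,v)))
print('posts',bx(atz(C,217,254,.106)))
E
python3 -m inch '20 0 0 0; 40 0 0 0; 55 0 0 0; 55 0 0 0'
```

```text
[ 60.5 -31.7 145. ] [ 62.7 -31.7 150.8]
[ 60.5 -15.  145. ] [ 62.6 -15.4 150.6]
[ 60.6 -48.4 145. ] [ 62.6 -47.9 150.3]
[ 70.  -31.7 145. ] [ 69.6 -31.7 143.7]
[ 50.8 -31.8 145. ] [ 52.5 -31.7 149.1]
posts [ 20.7  15.5 106. ]
time_s: 22.92
tcp_pos: [0.6166, -0.0559, 0.1619]
tcp_rot: [2.089, 0.257, -2.095]
contact_force: [0.2, -0.2, -0.3]
finger_gap: 0.0601
```

```bash
python3 -m inch '15 1 -1 0; 30 1 -1 0; 40 1 -1 0; 42 1 -1 0; 42 1 -1 0'
python3 - <<'E'
from h import *
snap('wrist','wrist13');snap('side','side13'); crop('side13',180,50,370,250,3,'sd13')
E
```

```text
time_s: 23.55
tcp_pos: [0.6189, -0.0569, 0.1213]
tcp_rot: [2.093, 0.255, -2.093]
contact_force: [-1.4, 0.3, -0.3]
finger_gap: 0.0597
```

View pics/wrist13.png

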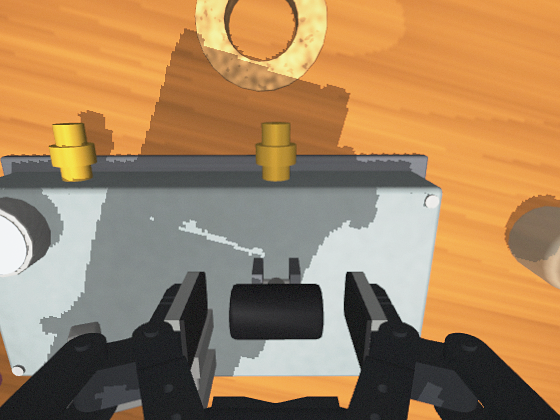

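View pics/sd13.png

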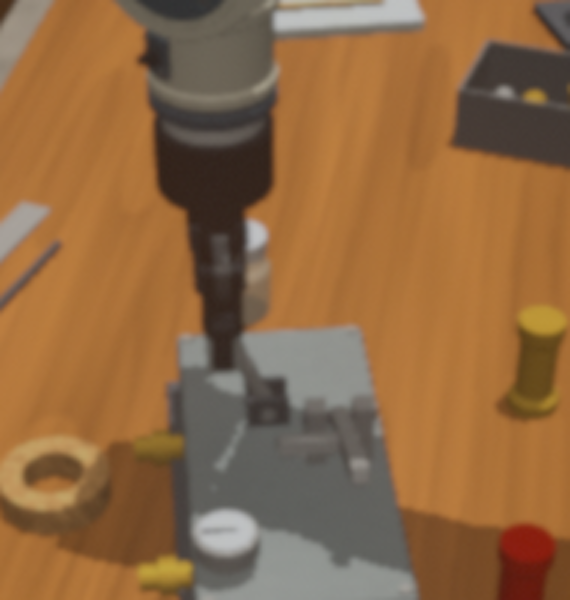

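```bash
python3 -m inch '0 0 0 0; 0 0 0 0; 0 0 0 0; 0 0 0 0; 0 0 0 0; 0 0 0 0' 0 60
python3 - <<'E'
from h import *
snap('wrist','wrist14')
P=lambda a:np.array([75*np.sin(.4-a),75*np.cos(.4-a)])
for a in np.arange(.1,1.0,.1):
    d=P(a)-P(0); print('a %.2f x %.0f z %.0f'%(a,-d[1],-d[0]))
E
```

```text
time_s: 24.4
tcp_pos: [0.6192, -0.0571, 0.122]
tcp_rot: [2.093, 0.255, -2.091]
contact_force: [-1.0, -0.8, 5.9]
finger_gap: 0.035
a 0.10 x -3 z 7
a 0.20 x -4 z 14
a 0.30 x -6 z 22
a 0.40 x -6 z 29
a 0.50 x -6 z 37
a 0.60 x -4 z 44
a 0.70 x -3 z 51
a 0.80 x -0 z 58
a 0.90 x 3 z 65
```

View pics/wrist14.png

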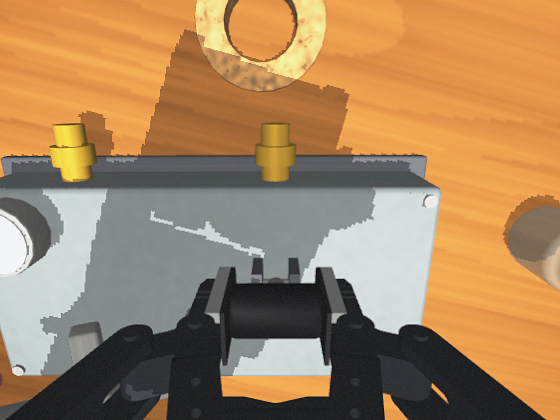

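```bash
python3 -m inch '-3 0 7 0; -4 0 14 0; -6 0 22 0; -6 0 29 0; -6 0 37 0; -4 0 44 0; -3 0 51 0; 0 0 58 0; 0 0 58 0'
python3 - <<'E'
from h import *
snap('side','side15'); crop('side15',180,50,370,250,3,'sd15'); snap('wrist','wrist15')
E
```

```text
time_s: 25.58
tcp_pos: [0.5678, -0.0702, 0.125]
tcp_rot: [2.106, 0.253, -2.079]
contact_force: [6.8, 7.3, 16.4]
finger_gap: 0.0348
```

View pics/sd15.png

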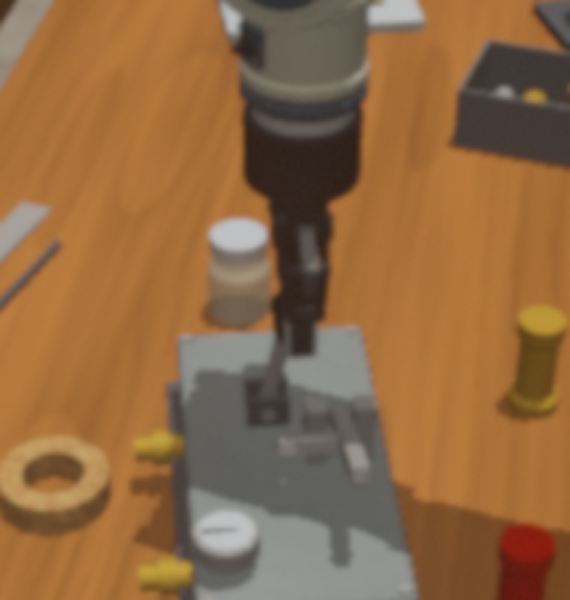

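View pics/wrist15.png

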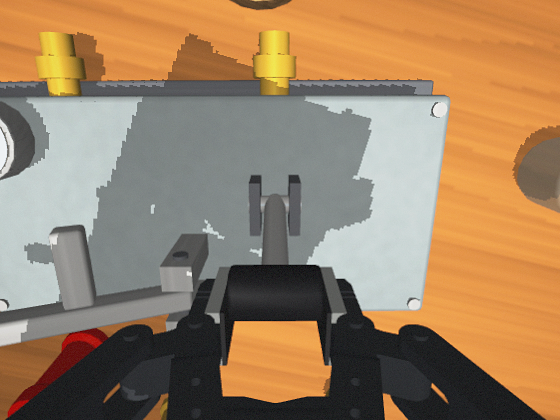

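Run:
```python
from h import *
b=np.load('box.npy'); o=telemetry.get_obs(); p=o['tcp_pos']
cc,s=np.cos(b[2]),np.sin(b[2]); Ri=np.array([[cc,s],[-s,cc]])
M=R.from_rotvec(o['tcp_rot']).as_matrix(); g=p-M[:,0]*.019
for x in (p,g): print(np.r_[Ri@(x[:2]-b[:2])*1000,x[2]*1000])
g=np.r_[Ri@(g[:2]-b[:2])*1000,g[2]*1000]
print('a',.4-np.arctan2(g[0]-30,g[2]-70), np.hypot(g[0]-30,g[2]-70)); print(M.round(3)); print(Ri@o['contact_force'][:2],o['contact_force'],o['torque'])
```

```text
[  8.04252068 -31.99027008 125.03789683]
[  7.81256466 -31.93853482 144.03643477]
a 0.6911656269452212 77.2895591906444
[[ 0.012  0.24  -0.971]
 [ 0.    -0.971 -0.24 ]
 [-1.     0.003 -0.012]]
[6.82578042 5.8221064 ] [ 5.24575374  7.27806767 17.79598957] [ 1.04524933 -1.50083628  0.20297068]
```

```bash
cat > st.py <<'E'
from h import *
b=np.load('box.npy'); o=telemetry.get_obs(); p=o['tcp_pos']
cc,s=np.cos(b[2]),np.sin(b[2]); Ri=np.array([[cc,s],[-s,cc]])
M=R.from_rotvec(o['tcp_rot']).as_matrix(); g=p-M[:,0]*.019
g=np.r_[Ri@(g[:2]-b[:2])*1000,g[2]*1000]
print(g,'a',.4-np.arctan2(g[0]-30,g[2]-70), np.hypot(g[0]-30,g[2]-70)); print(Ri@o['contact_force'][:2],o['contact_force'],o['finger_gap'])
E
python3 -m inch '-3 0 2 0; -3 0 5 0; -2 0 8 0; -2 0 8 0'; python3 st.py;  python3 -m inch '0 0 2 0; 1 0 4 0; 1 0 4 0'; python3 st.py
```

```text
time_s: 26.18
tcp_pos: [0.559, -0.0722, 0.1237]
tcp_rot: [2.102, 0.254, -2.082]
contact_force: [15.2, 4.9, -11.1]
finger_gap: 0.0351
[ -1.22193724 -31.83097633 142.71064628] a 0.8055914104779447 79.13057214492116
[15.97940508  1.1533149 ] [ 15.24694878   4.91956044 -11.1409997 ] 0.035087193705546395
time_s: 26.55
tcp_pos: [0.5556, -0.0731, 0.1227]
tcp_rot: [2.103, 0.254, -2.081]
contact_force: [16.3, 5.5, -12.8]
finger_gap: 0.0348
[ -4.71932906 -31.86202088 141.74500864] a 0.8507065269883805 79.70431653657741
[17.12040258  1.47225873] [ 16.27939279   5.50064549 -12.77349165] 0.034760178090044884
```

```bash
python3 -m inch '1 0 1 0; 3 0 2 0; 3 0 3 0; 3 0 3 0'; python3 st.py
python3 - <<'E'
from h import *
snap('side','side16'); crop('side16',180,50,370,250,3,'sd16'); snap('wrist','wrist16'); snap('scene','scene16'); crop('scene16',140,100,340,260,4,'sc16')
E
```

```text
time_s: 27.05
tcp_pos: [0.5529, -0.0738, 0.1213]
tcp_rot: [2.105, 0.253, -2.081]
contact_force: [9.6, 5.3, 3.5]
finger_gap: 0.0349
[ -7.55257467 -31.89709621 140.33364568] a 0.8904143448965841 79.73090730213217
[10.57309392  2.88698998] [9.58346934 5.31809567 3.47713641] 0.034909028611543096
```

View pics/sc16.png

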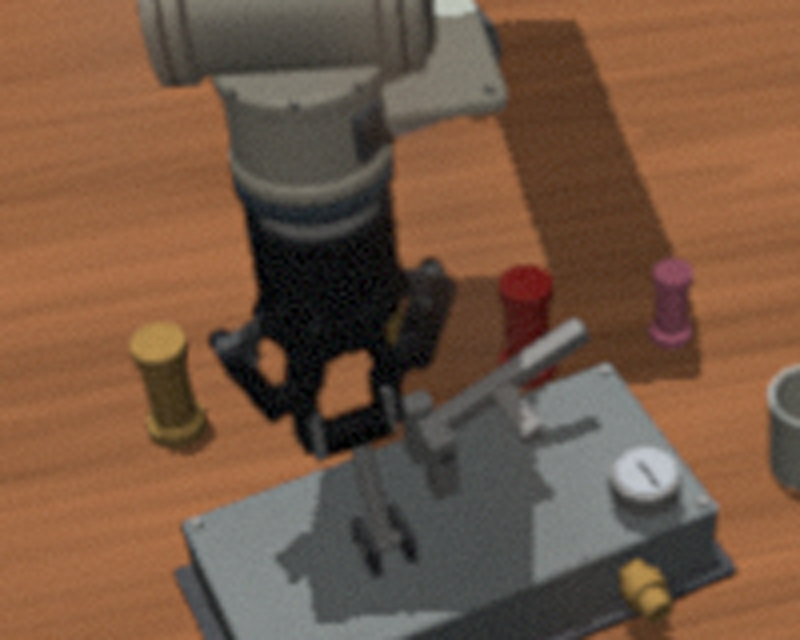

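View pics/wrist16.png

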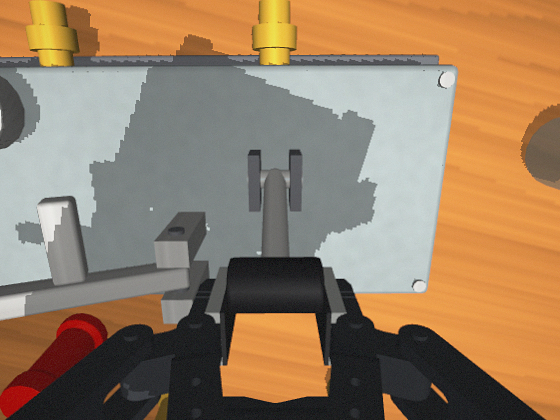

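View pics/sd16.png

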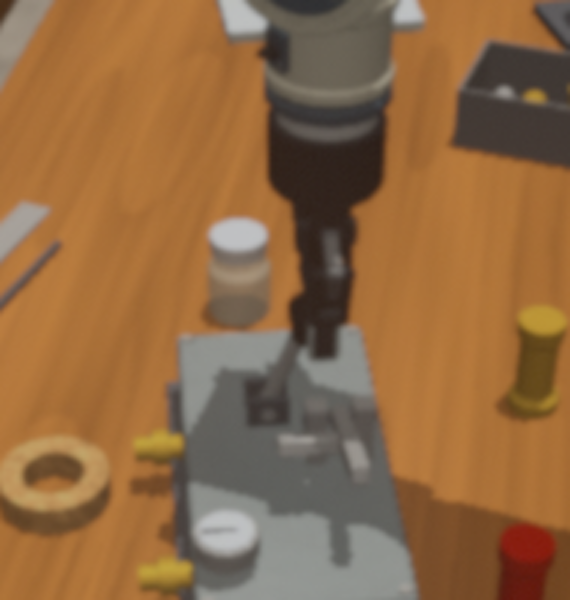

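```bash
python3 -m inch '0.5 0 1 0; 1 0 2 0; 1 0 2 0'; python3 st.py; python3 -m inch '0.5 0 1 0; 1 0 2 0; 1 0 2 0'; python3 st.py
```

```text
time_s: 27.58
tcp_pos: [0.551, -0.0742, 0.1204]
tcp_rot: [2.105, 0.253, -2.081]
contact_force: [10.6, 6.7, 4.6]
finger_gap: 0.0345
[ -9.47283788 -31.9196929  139.44549207] a 0.9168602785987288 79.87979280825671
[11.91937347  3.95158332] [10.63802032  6.67225586  4.63064646] 0.03448521401897509
time_s: 27.95
tcp_pos: [0.5491, -0.0747, 0.1195]
tcp_rot: [2.105, 0.253, -2.081]
contact_force: [10.9, 5.7, 5.0]
finger_gap: 0.0348
[-11.47525109 -31.91785252 138.47607624] a 0.94459257192515 80.0572886768861
[11.92407203  2.97369672] [10.87508986  5.72352919  4.98146479] 0.03479828119535612
```

```bash
cat > lev.py <<'E'
from h import *
import sys
tag=sys.argv[1]; snap('wrist',tag)
b=np.load('box.npy'); cc,s=np.cos(b[2]),np.sin(b[2]); Ri=np.array([[cc,s],[-s,cc]])
def bx(w): return np.r_[Ri@(w[:2]-b[:2])*1000,w[2]*1000]
C=load(tag); pts=[]
for u in range(245,310,8):
    for v in range(230,330,2):
        q=bx(pix2w(C,u,v)); 
        if 120<q[2]<165 and abs(q[1]+31)<16: pts.append(q)
pts=np.array(pts); print(len(pts))
from scipy.optimize import least_squares
f=lambda c:np.hypot(pts[:,0]-c[0],pts[:,2]-c[1])-11
r=least_squares(f,[0,136],loss='soft_l1'); print('cyl',r.x,np.abs(r.fun).mean(), 'a',.4-np.arctan2(r.x[0]-30,r.x[1]-70),np.hypot(r.x[0]-30,r.x[1]-70))
a=.4+np.arcsin((30-r.x[0])/75); print('a from x only',a)
E
python3 lev.py wrist17; sed -i "s/^tag=.*/tag=sys.argv[1]/" lev.py; for t in wrist12 wrist14 wrist15 wrist16; do python3 lev.py $t; done
```

```text
294
cyl [  0.28435045 139.79549036] 1.3209777442246542 a 0.8025083953660399 75.85796136769555
a from x only 0.8073838714830999
42
cyl [ 50.01123731 159.69153607] 0.8269674042682903 a 0.180483527875095 91.89679679502524
a from x only 0.12991174062425598
207
cyl [ 58.66838773 140.4476913 ] 0.45316100129342046 a 0.013520295537389815 76.05756809273701
a from x only 0.007775243831577794
282
cyl [ 26.72472991 159.39844274] 4.849767153274776 a 0.43662039019546234 89.45842028145583
a from x only 0.4436841603394944
288
cyl [  3.34110557 141.15005582] 1.278272570796951 a 0.758494918148749 75.98043889897266
a from x only 0.7633975238876212
```

View pics/wrist17.png

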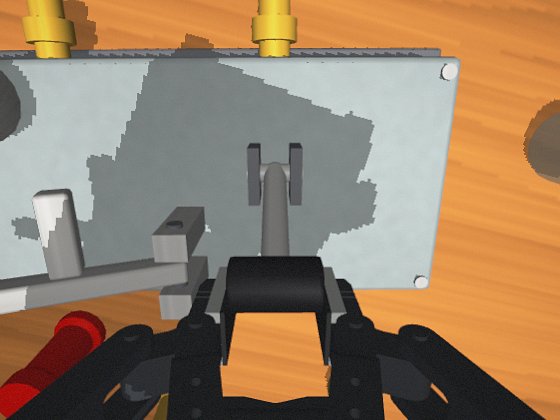

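```bash
python3 -m inch '-3 0 -7 0; -5 0 -14 0; -7 0 -22 0; -7 0 -29 0; -6 0 -37 0; -5 0 -44 0; -4 0 -50 0; -2 0 -55 0; -2 0 -55 0'; python3 st.py;  python3 -m inch '0 0 0 0; 0 0 0 0; 0 0 0 0; 0 0 0 0; 0 0 0 0' 58
python3 - <<'E'
from h import *
snap('wrist','wrist18')
b=np.load('box.npy')
print(rel(box2w((63,-31.5,121.5),b),b[2]+np.pi/2))
E
python3 lev.py wrist18
```

```text
time_s: 29.12
tcp_pos: [0.5998, -0.0621, 0.1227]
tcp_rot: [2.097, 0.254, -2.087]
contact_force: [-2.0, 2.2, 24.9]
finger_gap: 0.0345
[ 40.87350157 -31.68518995 141.67208138] a 0.2494363272500117 72.49220845063964
[-1.4520553   2.59000463] [-2.02622336  2.17048554 24.88613214] 0.0344724553323615
time_s: 29.75
tcp_pos: [0.5973, -0.0622, 0.1191]
tcp_rot: [2.092, 0.255, -2.093]
contact_force: [-0.1, -0.5, 1.0]
finger_gap: 0.0582
(array([ -2.4,   0.3, -24.4]), np.float64(0.14038023307912795))
259
cyl [ 58.66030403 140.4169844 ] 0.4201643841397759 a 0.013466538971968534 76.0260792062476
a from x only 0.007891881129960532
```

View pics/wrist18.png

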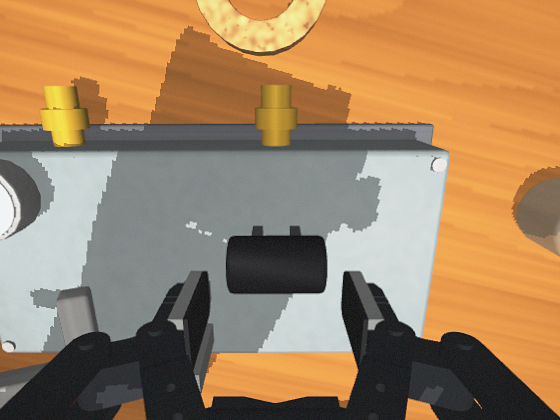

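```bash
python3 -m inch '-2 0 -8 0; -2 0 -18 0; -2 0 -24 0; -2 0 -24 0; -2 0 -24 0'; python3 st.py; python3 -m inch '0 0 0 0; 0 0 0 0; 0 0 0 0; 0 0 0 0; 0 0 0 0; 0 0 0 0; 0 0 0 0' 0 120;  python3 st.py
```

```text
time_s: 30.42
tcp_pos: [0.6205, -0.0564, 0.1211]
tcp_rot: [2.092, 0.255, -2.093]
contact_force: [0.2, 0.2, -0.1]
finger_gap: 0.058
[ 62.43914623 -31.08838529 140.10312007] a -0.03339349380625262 77.24471277731952
[0.2161142  0.10446966] [ 0.18507764  0.15285786 -0.08606016] 0.058018671402223713
time_s: 31.3
tcp_pos: [0.6207, -0.0567, 0.1218]
tcp_rot: [2.092, 0.255, -2.092]
contact_force: [-2.0, -1.8, 5.4]
finger_gap: 0.0342
[ 62.54694864 -31.4699821  140.75982405] a -0.031108758455480445 77.88617698914388
[-2.33635094 -1.2804807 ] [-1.96490003 -1.7992594   5.38208426] 0.03423057421409123
```

```bash
python3 -m inch '-3 0 7 0; -5 0 14 0; -7 0 22 0; -7 0 29 0; -7 0 37 0; -7 0 37 0'; python3 st.py
python3 - <<'E'
from h import *
snap('wrist','wrist19')
E
python3 lev.py wrist19
```

```text
time_s: 32.05
tcp_pos: [0.5879, -0.0649, 0.1292]
tcp_rot: [2.104, 0.251, -2.087]
contact_force: [8.8, 2.7, -2.4]
finger_gap: 0.0337
[ 28.64303445 -31.60848063 148.22745994] a 0.4173446699890044 78.23922829120616
[9.16253845 0.54937804] [ 8.76916303  2.71214066 -2.35727815] 0.03368710703374889
253
cyl [ 35.04265471 145.9074831 ] 0.9095513821994947 a 0.3336658774706672 76.07479449743553
a from x only 0.33271384313832736
```

Run:
```python
from h import *
i=np.hstack([cv2.imread(f'pics/{t}.png')[230:420,190:370] for t in('wrist14','wrist17','wrist19')]); cv2.imwrite('pics/cmp.png',cv2.resize(i,None,fx=1.45,fy=1.45))
```

```text
(no output)
```

View pics/cmp.png

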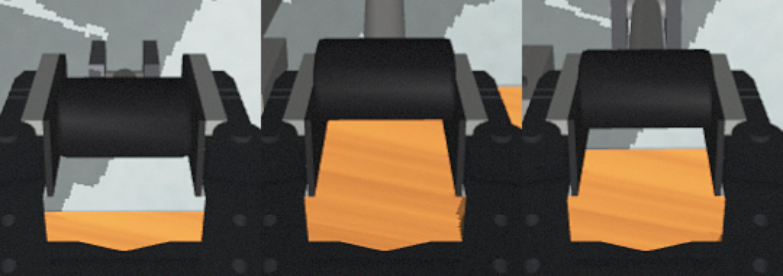

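```bash
python3 -m inch '0 0 -8 0; 2 0 -16 0; 4 0 -23 0; 4 0 -23 0'; python3 -m inch '0 0 0 0; 0 0 0 0; 0 0 0 0; 0 0 0 0' 60 30; python3 -m inch '-15 0 0 0; -35 0 0 0; -50 0 0 0; -50 0 0 0'
python3 - <<'E'
from h import *
b=np.load('box.npy')
print(rel(box2w((58.7,-31,130.5),b),b[2]),telemetry.get_obs()['joint_positions'].round(2))
E
```

```text
time_s: 32.6
tcp_pos: [0.61, -0.0595, 0.1261]
tcp_rot: [2.1, 0.252, -2.088]
contact_force: [4.1, 2.4, 8.2]
finger_gap: 0.0336
time_s: 33.1
tcp_pos: [0.6069, -0.0597, 0.1241]
tcp_rot: [2.092, 0.255, -2.093]
contact_force: [-0.2, -0.3, -0.1]
finger_gap: 0.0598
time_s: 33.6
tcp_pos: [0.6084, -0.0599, 0.1766]
tcp_rot: [2.096, 0.254, -2.088]
contact_force: [0.4, 0.1, -0.6]
finger_gap: 0.06
(array([46.2, -0.7, -8.7]), np.float64(-89.85889979430387)) [-0.12  0.47  1.7   0.    0.97  1.21]
```

```bash
python3 -m inch '-5 0 -1 -10; -5 0 -2 -20; -5 0 -3 -30; -5 0 -4 -40; -5 0 -5 -50; -5 0 -6 -60; -5 0 -7 -70; -5 0 -8 -80; -5 -1 -9 -90; -5 -1 -9 -90' 55
python3 - <<'E'
from h import *
b=np.load('box.npy')
snap('wrist','wrist20'); print(rel(box2w((58.7,-31,130.5),b),b[2]))
E
```

```text
time_s: 34.85
tcp_pos: [0.6153, -0.0566, 0.1789]
tcp_rot: [1.03, 1.314, -1.03]
contact_force: [-0.7, -0.1, -0.7]
finger_gap: 0.0548
(array([48.5,  1.3,  0.9]), np.float64(-0.0628899969214416))
```

View pics/wrist20.png

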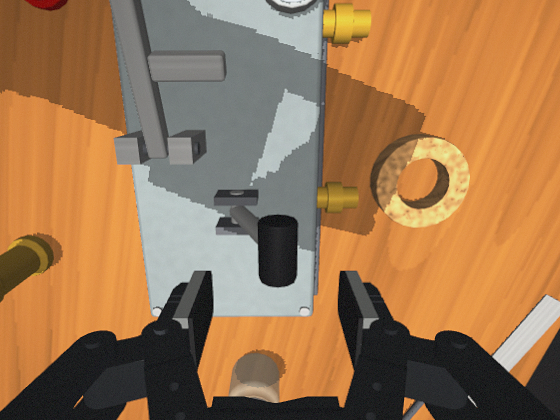

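```bash
python3 -m inch '12 1 1 0; 27 1 1 0; 40 1 1 0; 48 1 1 0; 48 1 1 0; 48 1 1 0'; python3 st.py; python3 -m inch '0 0 0 0; 0 0 0 0; 0 0 0 0; 0 0 0 0; 0 0 0 0; 0 0 0 0' 0 30; python3 st.py
python3 - <<'E'
from h import *
snap('wrist','wrist21');snap('scene','scene21'); crop('scene21',140,100,340,260,4,'sc21')
E
```

```text
time_s: 35.65
tcp_pos: [0.6171, -0.0574, 0.1316]
tcp_rot: [1.029, 1.314, -1.029]
contact_force: [0.1, 0.5, -0.0]
finger_gap: 0.055
[ 58.93334709 -31.31548445 150.57309487] a 0.05524635117296983 85.610526171798
[0.23754929 0.4663216 ] [ 0.11986286  0.50942948 -0.00539389] 0.05503318969556829
time_s: 36.4
tcp_pos: [0.6169, -0.0574, 0.1319]
tcp_rot: [1.029, 1.314, -1.029]
contact_force: [-1.4, -0.2, 5.8]
finger_gap: 0.0207
[ 58.72890754 -31.29810633 150.88634587] a 0.05872130128695646 85.83676995778661
[-1.4142086   0.11557867] [-1.40113384 -0.22398294  5.83716361] 0.020728796154768782
```

View pics/wrist21.png

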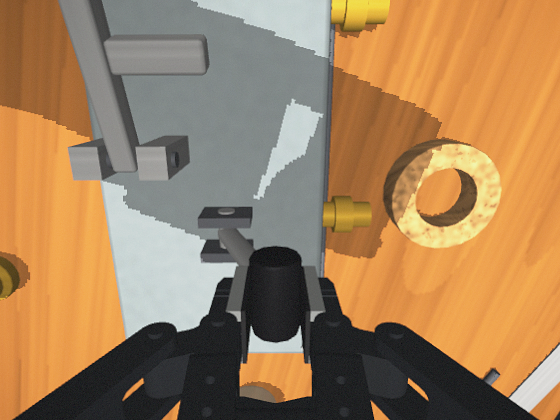

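View pics/sc21.png

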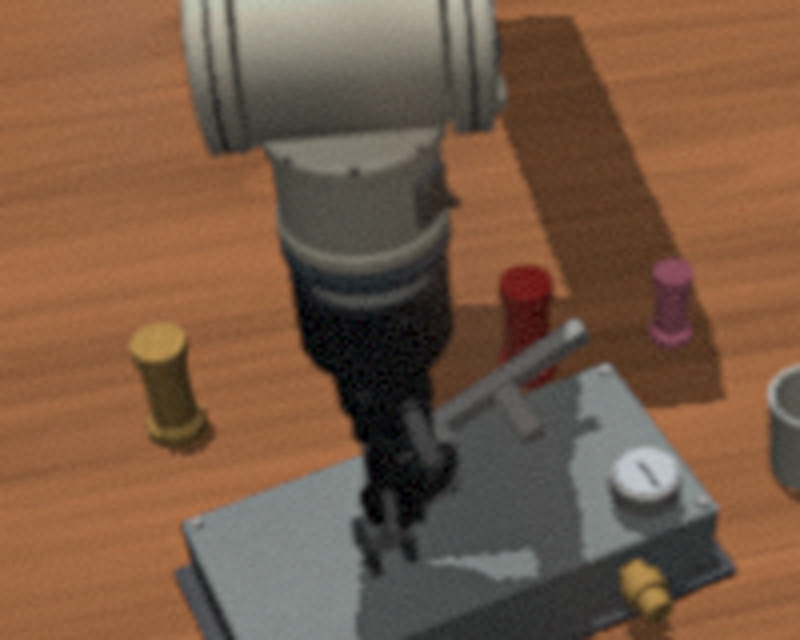

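```bash
python3 -m inch '-3 -7 0 0; -5 -14 0 0; -6 -22 0 0; -6 -29 0 0; -6 -37 0 0; -5 -44 0 0; -5 -44 0 0'; python3 st.py
python3 - <<'E'
from h import *
snap('wrist','wrist22');snap('side','side22'); crop('side22',180,50,370,250,3,'sd22')
E
python3 lev.py wrist22
```

```text
time_s: 37.38
tcp_pos: [0.5793, -0.0675, 0.1397]
tcp_rot: [1.034, 1.304, -1.021]
contact_force: [7.4, 5.7, 11.1]
finger_gap: 0.0204
[ 19.57827537 -32.09989271 158.67404679] a 0.5169917684124434 89.28437107243803
[8.51925329 3.76565214] [ 7.37961276  5.6832322  11.0654231 ] 0.020380791497716818
252
cyl [ 20.8847609  164.21781251] 2.8950081492751 a 0.4964462911832679 94.65771906169155
a from x only 0.5218377329891432
```

View pics/wrist22.png

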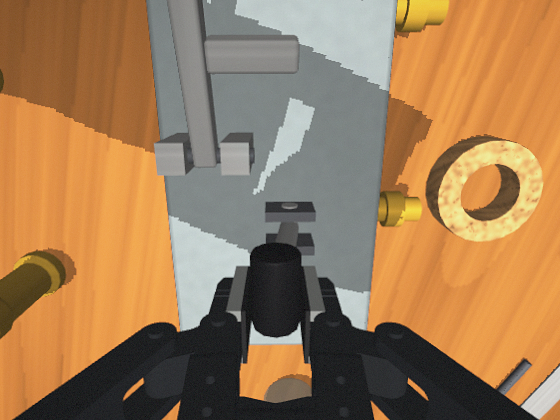

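```bash
python3 -m inch '0 -6 0 0; 1 -12 0 0; 3 -18 0 0; 5 -22 0 0; 5 -22 0 0'; python3 st.py; python3 -m inch '1 -2 0 0; 2 -4 0 0; 2 -4 0 0'; python3 st.py
```

```text
time_s: 38.1
tcp_pos: [0.558, -0.0732, 0.1339]
tcp_rot: [1.034, 1.304, -1.022]
contact_force: [9.1, 4.1, 6.6]
finger_gap: 0.0208
[ -2.46883561 -32.52165864 152.88649739] a 0.7733537452419625 89.01908074000656
[9.76103624 1.81243264] [9.05018947 4.08127565 6.60709537] 0.02075506443683509
time_s: 38.48
tcp_pos: [0.5547, -0.0741, 0.1322]
tcp_rot: [1.034, 1.303, -1.021]
contact_force: [9.6, 4.3, 8.5]
finger_gap: 0.0206
[ -5.93623927 -32.62323342 151.20636293] a 0.8166244055983002 88.80251501265523
[10.2975722   1.88666989] [9.55368833 4.28095268 8.47615087] 0.02061021973068215
```

```bash
python3 -m inch '1 -2 0 0; 1 -2 0 0'; python3 st.py; python3 -m inch '0 -2 0 0; 0 -2 0 0'; python3 st.py; python3 -m inch '0 -2 0 0; 0 -2 0 0'; python3 st.py
```

```text
time_s: 38.72
tcp_pos: [0.5537, -0.0744, 0.1318]
tcp_rot: [1.035, 1.301, -1.02]
contact_force: [10.3, 4.7, 11.1]
finger_gap: 0.0208
[ -7.02686156 -32.6809801  150.77147384] a 0.829829831558706 88.85392205097287
[11.11659232  2.10655244] [10.29694144  4.68926275 11.12342831] 0.02081325288009032
time_s: 38.98
tcp_pos: [0.5534, -0.0746, 0.1319]
tcp_rot: [1.037, 1.299, -1.017]
contact_force: [17.2, 8.8, 5.0]
finger_gap: 0.0211
[ -7.37240434 -32.7516257  150.88183837] a 0.8328390892724469 89.09864412384998
[18.83337353  4.39831474] [17.24753172  8.75007316  4.95869838] 0.021087781767988027
time_s: 39.22
tcp_pos: [0.5532, -0.0747, 0.1319]
tcp_rot: [1.038, 1.296, -1.015]
contact_force: [24.3, 12.0, 0.2]
finger_gap: 0.021
[ -7.6800091  -32.79080689 150.9418887 ] a 0.8356845420091892 89.28254270307256
[26.49331785  5.86156559] [24.33990481 11.99261755  0.15426959] 0.020973974439427414
```

```bash
python3 -m inch '0 1 0 0; 0 1 0 0; 0 1 0 0; 0 1 0 0' - 50; python3 st.py
python3 - <<'E'
from h import *
snap('wrist','wrist23');snap('side','side23'); crop('side23',180,50,380,250,3,'sd23'); snap('scene','scene23'); crop('scene23',140,100,340,260,4,'sc23')
E
```

```text
time_s: 39.72
tcp_pos: [0.5533, -0.0746, 0.132]
tcp_rot: [1.037, 1.298, -1.016]
contact_force: [19.9, 10.2, 3.6]
finger_gap: 0.0198
[ -7.53942811 -32.74476459 151.02767898] a 0.8338519297044005 89.30113898192117
[21.71919089  5.14177336] [19.87382542 10.15835368  3.64176021] 0.01981427872555124
```

View pics/wrist23.png

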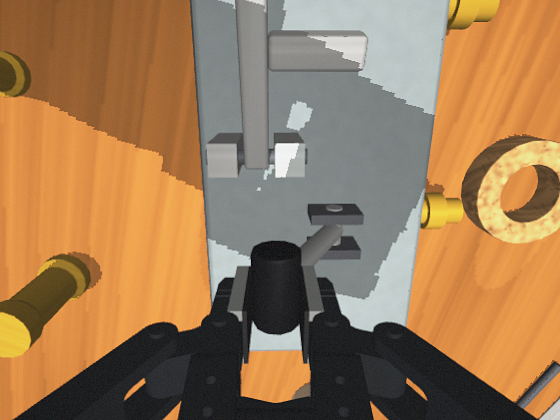

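View pics/sc23.png

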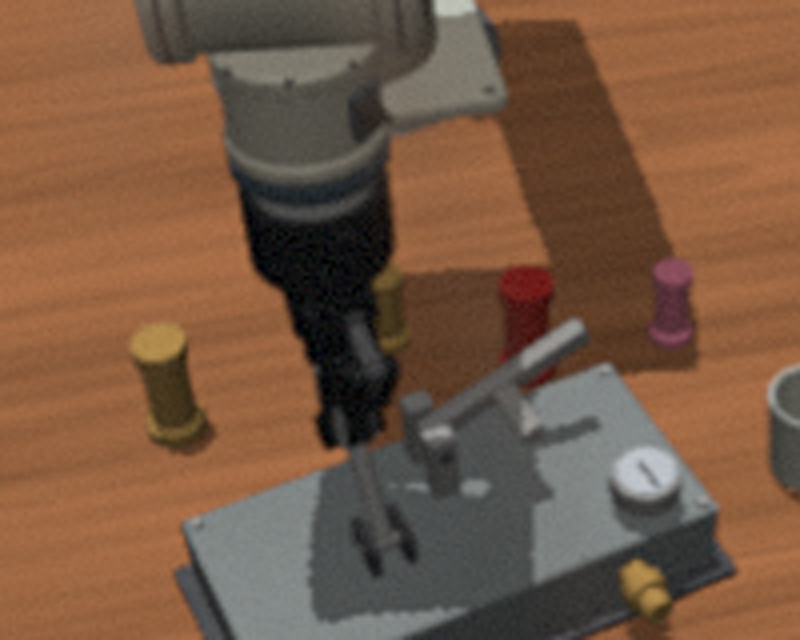

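View pics/sd23.png

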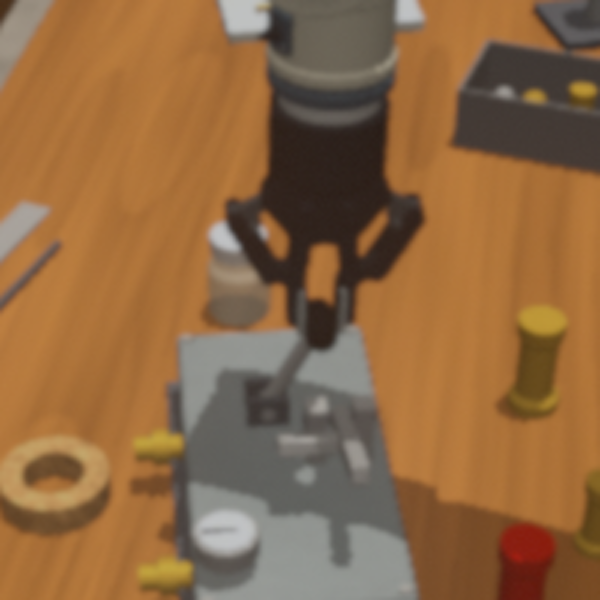

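```bash
python3 -m inch '0 0 0 0; 0 0 0 0; 0 0 0 0; 0 0 0 0; 0 0 0 0; 0 0 0 0; 0 0 0 0; 0 0 0 0; 0 0 0 0; 0 0 0 0'; python3 st.py
python3 - <<'E'
from h import *
snap('wrist','wrist24')
A=load('scene23'); b=np.load('box.npy')
cc,s=np.cos(b[2]),np.sin(b[2]); Ri=np.array([[cc,s],[-s,cc]])
for t in np.linspace(0.15,.9,4): 
    w=pix2w(A,140+(440+(575-440)*t)/4,100+(420+(328-420)*t)/4); print(np.r_[Ri@(w[:2]-b[:2])*1000,w[2]*1000].round(1))
i=np.hstack([cv2.imread(f'pics/{t}.png')[230:420,190:370] for t in('wrist22','wrist23','wrist24')]); cv2.imwrite('pics/cmp2.png',cv2.resize(i,None,fx=1.45,fy=1.45))
E
```

```text
time_s: 41.12
tcp_pos: [0.5533, -0.0746, 0.132]
tcp_rot: [1.037, 1.298, -1.016]
contact_force: [19.1, 10.2, 4.4]
finger_gap: 0.0197
[ -7.56022428 -32.75829019 151.01990128] a 0.8340998387353491 89.30282667472933
[21.01489355  5.3818817 ] [19.13263616 10.22412025  4.43381315] 0.019675619547537156
[ -8.7  38.5 111.7]
[-11.4  61.9 117.4]
[ -9.5  83.3 128.1]
[-12.6 107.1 133.5]
```

View pics/cmp2.png

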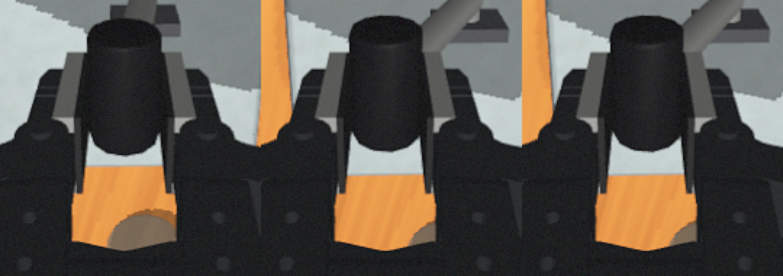

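```bash
python3 -c "
from workcell import env,telemetry
print(env.finish_job()); print(telemetry.get_obs()['time_s'])"
```

```text
the job is handed in; nothing more can be done
None
the job is handed in; nothing more can be done
```

I handed the job in at about 41 s of robot time, with the lever at its stop and still held in the fingers; no verdict came back.

- **Burner head:** I lifted the large brass head off the box and stood it on the bench at about (0.40, -0.18) m. I let go of it before touching the catch, and it was still standing upright in the last pictures.
- **Catch:** I swung it over onto the other side of the box. My two readings of its final angle differ slightly: about 2.87 rad from the tool pose at release, and 2.80–2.83 rad from the depth images. It may sit just short of the 2.9 stop, but both readings are past the 2.55 limit.
- **Lever:** My first two pulls, gripping the ends of the cross grip, slipped in the pads at about 0.8 and 0.33 rad. Each time I took the lever back towards rest and let it go. I then gripped it across its diameter and pulled until it stopped moving and the force jumped.
- **Last checks:** The lever's position and the grip held steady for over a second, with about 21 N towards the front. The grip centre was about 1.5 mm past where I expected the stop, which is within my error in locating the box. The angle printed by my tool-pose script (0.83 rad) reads low, because the lever is held near the fingertips rather than at the grasp point.
- **Bystanders:** The jar, cork ring and beaker looked undisturbed in the pictures; I did not measure their positions again.

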